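Pack the soap tub and lock its closing ring

TASK

Put the soap away for the night: turn the tub's closing ring back to its open mark (the round pin) and move every soap bar from the pocket tray into the tub. Then seat the lid squarely on the tub with its ears where the ring's claws will close over them, and turn the ring to its locked mark (the flat plate). Leave everything else on the bedside crates as it stands.

Things in the scene. Friction and masses are not known exactly. Their poses are not given: they have to be found in the camera images.
- tub: Fixed round open aluminium tub on a flat round foot (112 mm radius, 6 mm thick). Origin: centre of its underside, on the table; z up. Inner radius 60 mm, wall 4 mm; inner floor 4 mm, rim 92 mm above the table. A dark closing ring (81 mm inner, 87 mm outer radius, 80 to 107 mm above the table) is captive around its mouth and turns about the tub's z axis.
- ring (a joint): Angle of the closing ring: 0 with its post at the OPEN mark (a stop); grows clockwise as seen from above; 1.2 with its post at the LOCKED mark (the stop is only at 1.5). At value q the post lies at angle 0.6 - q from the tub's x axis (counter-clockwise positive). It turns with light friction, about 2 N at the post.
- ring_post (a point): Top centre of the ring's one upright round post: 19 mm diameter, 92 mm from the tub's axis, from 107 mm (the ring's top) to 145 mm above the table. To be gripped from above.
- ring_claw (a point): Middle of one of the ring's two flat claws, which face each other across the mouth: 30 mm wide, reaching in to 68 mm from the axis, undersides 101 mm and tops 107 mm above the table. With the ring at the locked mark the claws lie on the tub's +y and -y sides; they must then cover the lid's ears.
- mark_open (a point): Top of the OPEN mark: a thin round pin, 8 mm diameter, 84 mm high, fixed on the tub's foot just outside the ring, 107 mm from the axis at +0.6 rad from the tub's x axis.
- mark_locked (a point): Top of the LOCKED mark: a flat upright plate, 30 mm wide, 6 mm thick, 87 mm high, fixed on the tub's foot just outside the ring, 108 mm from the axis at -0.6 rad from the tub's x axis.
- lid: Loose aluminium lid, 180 g. Origin: centre of its underside; z up. Plug of 56.5 mm radius, 8 mm high; on it a flange of 66 mm radius, 6 mm thick, with two ears at the two ends of the lid's x axis (30 mm wide, out to 76 mm). On top a wooden handle bar along x, 64 by 18 mm, 14 to 46 mm above the origin. Seated: plug in the mouth, flange on the rim, origin 84 mm above the table.
- tray: Fixed grey plastic pocket tray, 166 (x) by 184 (y) by 12 mm. Origin: centre of its underside. Six pockets 66 by 32 mm and 8 mm deep, long sides along x, centres at x = -38, +38 mm and y = -62, 0, +62 mm.
- bar1: Plain cream soap bar, 62 (x) by 28 (y) by 22 (z) mm, 50 g, flat in a pocket of the tray with its top 26 mm above the table. Origin: its centre. Not all six are there at every start.
- bar2: Plain cream soap bar, 62 (x) by 28 (y) by 22 (z) mm, 50 g, flat in a pocket of the tray with its top 26 mm above the table. Origin: its centre. Not all six are there at every start.
- bar3: Plain cream soap bar, 62 (x) by 28 (y) by 22 (z) mm, 50 g, flat in a pocket of the tray with its top 26 mm above the table. Origin: its centre. Not all six are there at every start.
- bar4: Plain cream soap bar, 62 (x) by 28 (y) by 22 (z) mm, 50 g, flat in a pocket of the tray with its top 26 mm above the table. Origin: its centre. Not all six are there at every start.
- bar5: Plain cream soap bar, 62 (x) by 28 (y) by 22 (z) mm, 50 g, flat in a pocket of the tray with its top 26 mm above the table. Origin: its centre. Not all six are there at every start.
- bar6: Plain cream soap bar, 62 (x) by 28 (y) by 22 (z) mm, 50 g, flat in a pocket of the tray with its top 26 mm above the table. Origin: its centre. Not all six are there at every start.
- alarm: White plastic alarm box, 70 by 130 by 95 mm. A bystander, origin under its centre; leave it alone.
- vase: Empty blue glass vase, 90 mm wide, 170 mm high. A bystander, origin under its centre; leave it alone.
- comb: Wooden comb, 160 mm long, lying flat. A bystander, origin under its centre; leave it alone.
- mug: Tin mug, 80 mm wide, 85 mm high, with a handle. A bystander, origin under its centre; leave it alone.
- soapdish: Closed soap dish, 86 by 121 by 40 mm. A bystander, origin under its centre; leave it alone.
- book: Closed book, 140 by 210 by 24 mm. A bystander, origin under its centre; leave it alone.
Not all that is in view belongs to the job. What is shaped like the bar2 but blue or purple is not meant.

How it is judged:
On the way, in this order (a step that is already met when the one before it is completed fails the run):
1. the ring is at its open mark and every bar lies in the tub (horizontal distance between each of bar1, bar2, bar3, bar4, bar5, bar6 and tub below 0.058 m and z of each of bar1, bar2, bar3, bar4, bar5, bar6 in the frame of tub below 0.085 m and value of joint ring below 0.15 rad), for 0.2 s.
2. the lid sits flat on the tub's rim (z of lid in the frame of tub between 0.078 and 0.089 m and horizontal distance between lid and tub below 0.008 m and angle between lid's own z axis and vertical below 0.06 rad), for 0.2 s.
3. the ring is at its locked mark over the seated lid (all of step 2 and value of joint ring between 1.08 and 1.32 rad and angle between the x axis of lid and the y axis of tub, either way round below 0.25 rad), for 0.2 s.
At the end, for the whole second after the job is handed in: Every bar lies inside the tub; the lid sits on the rim within 8 mm of centre and 0.06 rad of level, its ears within 0.25 rad of the tub's y axis, under the claws; the ring stands at 1.2 (1.08 to 1.32) rad; all is at rest (all of step 3 and horizontal distance between each of bar1, bar2, bar3, bar4, bar5, bar6 and tub below 0.058 m and z of each of bar1, bar2, bar3, bar4, bar5, bar6 in the frame of tub below 0.085 m and linear speed of lid below 0.02 m/s and velocity of joint ring between -0.05 and 0.05 rad/s); the robot touches nothing.
It fails at once if a bystander is moved more than 3 cm (distance of any of alarm, vase, comb, mug, soapdish, book from where it was at the start of the episode above 0.03 m).
It fails at once if the vase is tipped (angle between vase's own z axis and vertical above 0.5 rad).
Of bar1, bar2, bar3, bar4, bar5, bar6 only 3 to 5 are there at a start; the rules pass over those that are not, and their reading is None.
At some moment in a run one of bar1, bar2, bar3, bar4, bar5, bar6, lid may be knocked a few centimetres aside while the robot is not near it.
Once in a run the grip may slacken for a moment while it holds something.
It also fails if it takes over 210 s, if anything falls off the work surface, if the arm or the gripper's body presses on something with over 40 N, if the wrist force passes 120 N, or if a joint passes its speed limit or range.

ROBOT

A 6-joint arm with a two-finger parallel gripper is mounted at the origin on the work surface. World frame = base frame: x ahead of the robot, y to its left, z up, the work surface at z = 0. Lengths are in m, angles in rad, forces in N, time in s.
With the tool pointing down it reaches from about 0.35 to 0.85 m from the base axis. Payload 8.1 kg.
Tool frame: the origin (TCP) lies on the centre line of the jaws, within the pads' length; the fingertips stand 17 mm ahead of it and the grasp point (between the pads) lies 2 mm behind it (robot.tip_reach is the z of the fingertips in the tool frame, in m); z points along the fingers, y is the direction in which the jaws open and shut (so a half turn about z gives the same grasp; the last joint's range is limited). The gripper opens to 93 mm and grips with 3 to 60 N. Pads are 15 mm wide; open, the fingers measure 128 mm over their backs; the gripper's body (75 mm by 188 mm) begins 65 mm behind the grasp point.
Start: joints at [-1.241, 0.13, 1.488, -0, 1.523, -0.085], TCP at [0.242, -0.549, 0.236] pointing down, gripper open.
Joint ranges: [-2.96, 2.96], [-0.89, 2.26], [0.02, 2.5], [-1.34, 4.48], [0, 2.73], [-2.66, 2.66]. Speed limits (rad/s): [2.39, 2.39, 2.79, 3.14, 3.14, 3.14].

INTERFACE

Orientations are given as a rotation vector (axis times angle).
In Python, from plant import robot, read_camera, ticket gives the robot as it stands.
- The arm moves only by the tool arm_command, never from a script. Its argument "rows" is a list of rows, each a list of 7 numbers: the shift along the world's x, y, z each as a share of 0.8 m, from -1 to 1, then the turn, a rotation vector about the world's x, y, z each as a share of 30 degrees, from -1 to 1, then the closure, from 0 (fully open) to 1 (shut). A call has 1 to 12 rows; each row is the pose to reach, as a shift and turn from the pose measured when the call began; what a row does not reach only later rows make up. A row lasts 1/12 s, in which the tool goes at most 41.7 mm and 7.16 degrees, less where a joint would pass 70% of its speed; a pose out of reach is approached as far as the arm can. A call with a number of a shift or a turn outside -1 to 1 is refused whole. A call with a gripper value outside its range is refused whole. The fingers move at their own pace and stop on an object; "grip_force" is the grip in N (left out, the last holds). Time passes only in rows, so rows that repeat a pose let the fingers close. It gives the time, the measured TCP pose, the force and the opening at its end, in the units of the state.
- robot.read_state(): the state, without advancing time (a new reading comes with each control period).
- read_camera(name): name is "side" or "top"; returns a dict with "frame" (400x640x3 uint8, red, green, blue), "camera_matrix" (3x3 intrinsics, pixels), "dist_coeffs" ([k1, k2, p1, p2, k3] as OpenCV has them; the pictures are not rectified), "cam_to_world" (4x4, takes a point from camera to world coordinates). Camera axes: x right, y up, looking along -z (the intrinsics and any distortion apply to the point x, -y, -z); pixel columns grow to the right and rows downward; lengths in m; the calibration is good to about 2 mm. A picture is of the moment at which its call begins. There is no depth.
- ticket.close_job(): hands the job in, once; it reports no verdict.
The state is a dict: "t": time; "q": joint angles; "dq": joint speeds; "joint_torque": joint torques, N m; "tool_pos": TCP position; "orientation": TCP orientation; "force": force on the tool from outside, world axes, zero at the start; "wrist_torque": the same for the moment, N m; "opening": finger opening in m.
Only numpy, scipy, OpenCV 4.12 (cv2) and the standard library are available. Lean on these libraries where they do the work, as an engineer would, in place of code of your own. Each camera call takes 0.05 s, during which the arm holds its last target.

## Working session

There is one attempt and no reset: what is moved stays moved. The work goes in short steps, Python scripts to look and compute and a tool call to move; the robot and the scene stay as the last step left them, time stands still between calls to the robot, and variables do not carry over. Pictures are saved under pics/ and viewed, and the job is handed in when it is done.

Besides the shell and the picture viewer there is one more tool, called as a command line: name --pt "numbers of a row" for each row, then --argument value for the rest. arm_command: Moves the arm, as the interface text tells. Shift numbers are shares of 0.8 m and turn numbers shares of 30 degrees, none past 1 either way. Its arguments: {"type":"object","properties":{"rows":{"type":"array","items":{"type":"array","items":{"type":"number","minimum":-1,"maximum":1}}},"grip_force":{"type":"number"}},"required":["rows"]}

```bash
ls; mkdir -p pics; python3 - <<'E'
from plant import robot, read_camera
import cv2
for n in("side","top"):
    c=read_camera(n); cv2.imwrite(f"pics/{n}0.png",c["frame"][:,:,::-1]); print(c["camera_matrix"],c["dist_coeffs"],c["cam_to_world"])
s=robot.read_state(); print(s)
E
```

```text
pics
[[430.92727938   0.         323.66791185]
 [  0.         430.92727938 192.8640713 ]
 [  0.           0.           1.        ]] [-0.04410776  0.          0.          0.          0.        ] [[-0.66645961  0.57971934 -0.46878255 -0.11255023]
 [-0.74537384 -0.50479097  0.43543532  0.51792818]
 [ 0.01579308  0.6396183   0.76853042  1.24441635]
 [ 0.          0.          0.          1.        ]]
[[465.51559736   0.         316.94560062]
 [  0.         465.51559736 197.40228356]
 [  0.           0.           1.        ]] [-0.08085524  0.          0.          0.          0.        ] [[ 0.01342576  0.98143037 -0.1913483   0.32235995]
 [-0.99989926  0.01405906  0.00195235 -0.10916402]
 [ 0.00460628  0.19130281  0.98152026  1.2691245 ]
 [ 0.          0.          0.          1.        ]]
{'t': 0.1, 'q': array([-1.24140505e+00,  1.31100787e-01,  1.48919338e+00,  2.01127446e-05,
        1.52301745e+00, -8.53999698e-02]), 'dq': array([-0.00053304, -0.00060467, -0.00173142,  0.00061029, -0.00204426,
        0.00019681]), 'joint_torque': array([ 8.47935207e-04, -5.61340213e+01, -4.93094766e+01,  7.67559791e-02,
        2.91117484e-02, -7.31614500e-05]), 'tool_pos': array([ 0.24166301, -0.54863023,  0.23467066]), 'orientation': array([-3.07259819e+00, -6.46538406e-01,  2.97107455e-04]), 'force': array([-0.12358353,  0.56579716,  0.32354128]), 'wrist_torque': array([ 0.02018158,  0.03779907, -0.01394377]), 'opening': 0.09294610090748397}
```

View pics/side0.png

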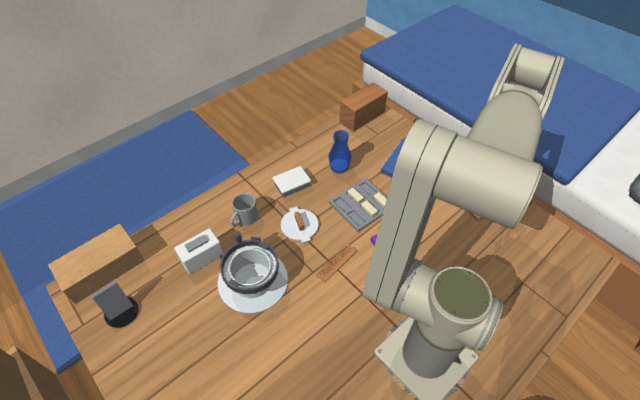

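View pics/top0.png

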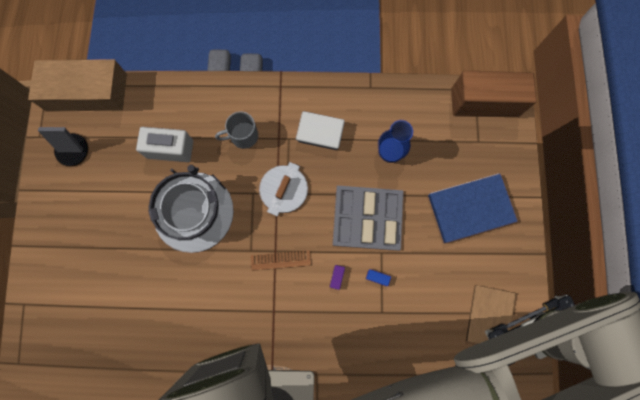

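The top picture shows the tub at (190,207), the lid with its wooden handle at (284,189), and the tray at (369,218). Cream bars lie at (370,203), (367,231) and (391,232). The purple (338,277) and blue (379,277) look-alikes lie outside the tray and aren't meant. I'll enlarge it to confirm.

```bash
python3 - <<'E'
import cv2
a=cv2.imread("pics/top0.png")
cv2.imwrite("pics/c1.png",cv2.resize(a[150:300,140:290],(600,600),interpolation=cv2.INTER_CUBIC))
cv2.imwrite("pics/c2.png",cv2.resize(a[150:300,250:450],(800,600),interpolation=cv2.INTER_CUBIC))
a=cv2.imread("pics/side0.png")
cv2.imwrite("pics/c3.png",cv2.resize(a[180:330,200:400],(800,600),interpolation=cv2.INTER_CUBIC))
E
```

```text
(no output)
```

View pics/c1.png

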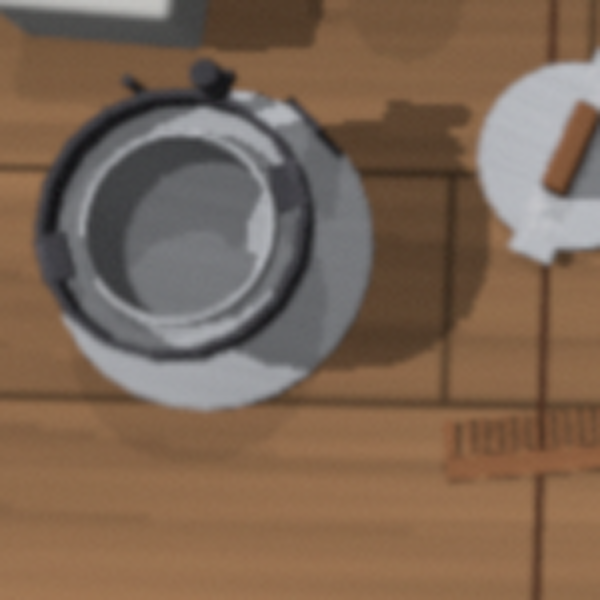

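View pics/c2.png

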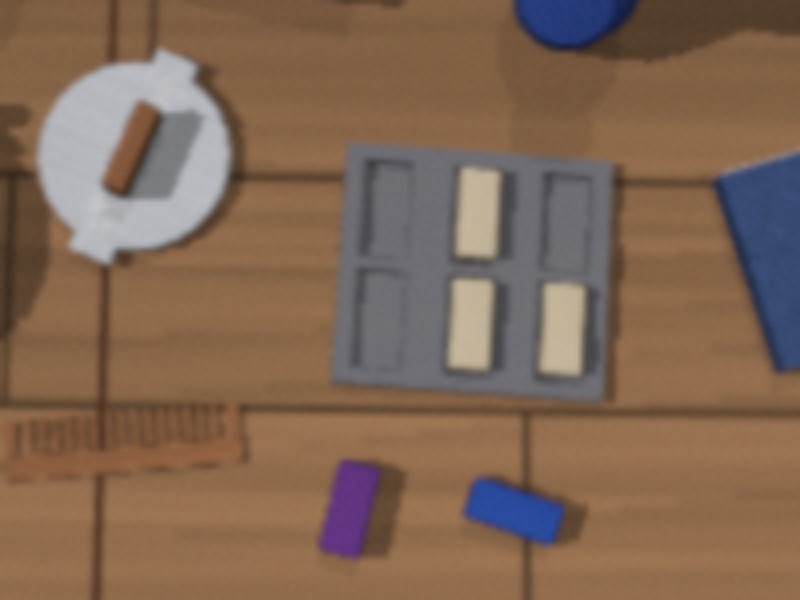

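View pics/c3.png

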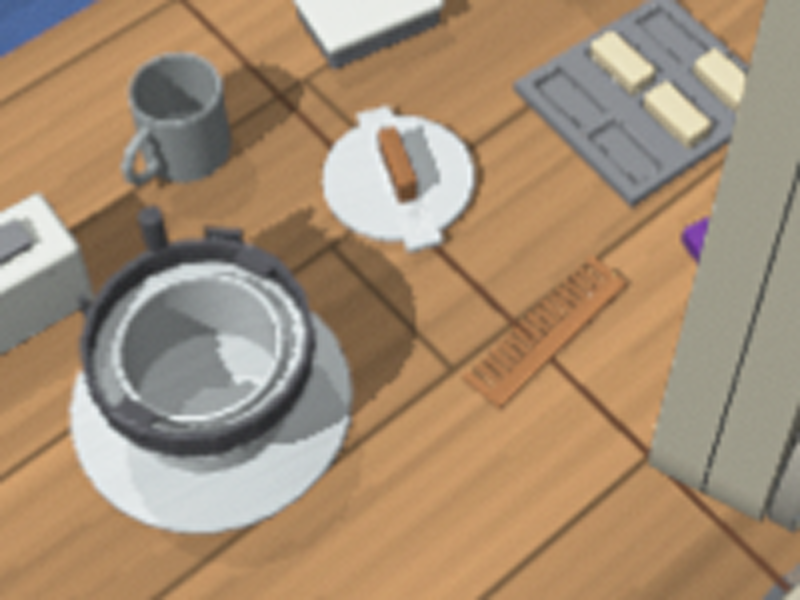

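```bash
cat > h.py <<'E'
import numpy as np, cv2
from plant import robot, read_camera
def cam(n):
    return read_camera(n)
def ray(c,p,z):
    K,D,T=c["camera_matrix"],np.array(c["dist_coeffs"]),c["cam_to_world"]
    u=cv2.undistortPoints(np.array([[p]],float),K,D)[0,0]
    d=T[:3,:3]@np.array([u[0],-u[1],-1]); o=T[:3,3]
    return o+d*(z-o[2])/d[2]
def proj(c,P):
    K,D,T=c["camera_matrix"],np.array(c["dist_coeffs"]),c["cam_to_world"]
    q=(np.atleast_2d(P)-T[:3,3])@T[:3,:3]*[1,-1,-1]
    return cv2.projectPoints(q,np.zeros(3),np.zeros(3),K,D)[0][:,0]
E
python3 - <<'E'
from h import *
c=cam("top")
def a(n,x,y,z,o): print(n,ray(c,(o+x/4-.375,150+y/4-.375),z).round(4))
a("rim",178,229,.092,140)
a("rimL",80,229,.092,140);a("rimR",276,229,.092,140)
a("foot bottom",205,410,.006,140);a("foot right",373,245,.006,140)
a("post",210,72,.145,140);a("pin",130,83,.084,140);a("plate",315,125,.087,140);a("platea",290,100,.087,140);a("plateb",340,152,.087,140)
a("claw1",287,187,.107,140);a("claw2",55,258,.107,140)
a("handle",132,148,.046,250);a("ear1",175,72,.014,250);a("ear2",95,245,.014,250)
a("h1",147,103,.046,250);a("h2",114,190,.046,250)
for p in((480,213),(471,325),(563,330)): a("bar",*p,.026,250)
for p in((348,143),(615,162),(605,402),(332,382)): a("tray",*p,.012,250)
c=cam("side")
def b(n,x,y,z): print(n,ray(c,(200+x/4-.375,180+y/4-.375),z).round(4))
b("post",150,212,.145); b("rimc",207,343,.092); b("handle",397,162,.046)
b("ear1",378,118,.014); b("ear2",420,238,.014)
b("bar",623,60,.026); b("bar",677,113,.026)
E
```

```text
rim [0.522  0.2308 0.092 ]
rimL [0.5211 0.295  0.092 ]
rimR [0.523 0.167 0.092]
foot bottom [0.4122 0.2289 0.006 ]
foot right [0.5275 0.1193 0.006 ]
post [0.613  0.2021 0.145 ]
pin [0.6207 0.272  0.084 ]
plate [0.5931 0.1466 0.087 ]
platea [0.6097 0.164  0.087 ]
plateb [0.5753 0.1292 0.087 ]
claw1 [0.5477 0.158  0.107 ]
claw2 [0.4995 0.3046 0.107 ]
handle [ 0.589  -0.0189  0.046 ]
ear1 [ 0.6505 -0.0449  0.014 ]
ear2 [0.5278 0.0069 0.014 ]
h1 [ 0.6203 -0.0282  0.046 ]
h2 [ 0.5601 -0.0076  0.046 ]
bar [ 0.5516 -0.2551  0.026 ]
bar [ 0.475  -0.2484  0.026 ]
bar [ 0.4724 -0.3104  0.026 ]
tray [ 0.6021 -0.1656  0.012 ]
tray [ 0.5914 -0.3508  0.012 ]
tray [ 0.4255 -0.3405  0.012 ]
tray [ 0.4368 -0.1558  0.012 ]
post [0.6143 0.202  0.145 ]
rimc [0.5207 0.2231 0.092 ]
handle [ 0.5836 -0.0156  0.046 ]
ear1 [ 0.651  -0.0483  0.014 ]
ear2 [0.5276 0.0066 0.014 ]
bar [ 0.5479 -0.2546  0.026 ]
bar [ 0.472 -0.248  0.026]
```

Three cream bars fit the description, the ring stands at about q ≈ 0.66, and the lid lies free. First I'll go above the ring post, turning the jaws to the tangent.

arm_command --pt "0.464 0.938 0 0 0 -0.73 0" --pt "0.464 0.938 0 0 0 -0.73 0" --pt "0.464 0.938 0 0 0 -0.73 0" --pt "0.464 0.938 0 0 0 -0.73 0" --pt "0.464 0.938 0 0 0 -0.73 0" --pt "0.464 0.938 0 0 0 -0.73 0" --pt "0.464 0.938 0 0 0 -0.73 0" --pt "0.464 0.938 0 0 0 -0.73 0" --pt "0.464 0.938 0 0 0 -0.73 0" --pt "0.464 0.938 0 0 0 -0.73 0" --pt "0.464 0.938 0 0 0 -0.73 0" --pt "0.464 0.938 0 0 0 -0.73 0" --grip_force 25

```text
t: 1.2
tool_pos: [0.4634, -0.0996, 0.2354]
orientation: [-3.14, -0.051, -0.001]
force: [0.6, -0.7, -0.4]
opening: 0.0933
```

arm_command --pt "0.1876 0.377 0 0 0 0 0" --pt "0.1876 0.377 0 0 0 0 0" --pt "0.1876 0.377 0 0 0 0 0" --pt "0.1876 0.377 0 0 0 0 0" --pt "0.1876 0.377 0 0 0 0 0" --pt "0.1876 0.377 0 0 0 0 0" --pt "0.1876 0.377 0 0 0 0 0" --pt "0.1876 0.377 0 0 0 0 0" --pt "0.1876 0.377 0 0 0 0 0" --pt "0.1876 0.377 -0.06 0 0 0 0" --pt "0.1876 0.377 -0.06 0 0 0 0"

```text
t: 2.12
tool_pos: [0.6112, 0.2024, 0.1812]
orientation: [3.14, 0.054, -0.01]
force: [-1.9, -1.0, -2.7]
opening: 0.093
```

```bash
python3 - <<'E'
from h import *
for n in("side","top"):
    c=cam(n); f=c["frame"][:,:,::-1]; cv2.imwrite(f"pics/{n}1.png",f)
    x,y=(200,180) if n=="side" else (140,110)
    cv2.imwrite(f"pics/{n}1c.png",cv2.resize(f[y:y+150,x:x+150],(600,600),interpolation=cv2.INTER_CUBIC))
E
```

```text
(no output)
```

View pics/side1c.png

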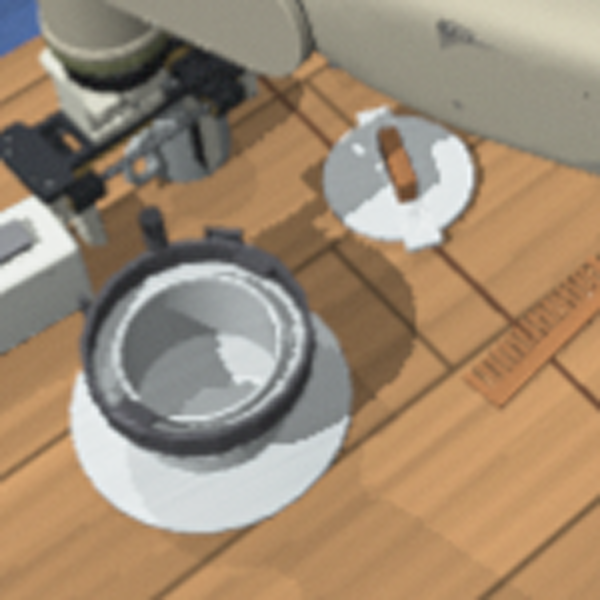

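View pics/top1.png

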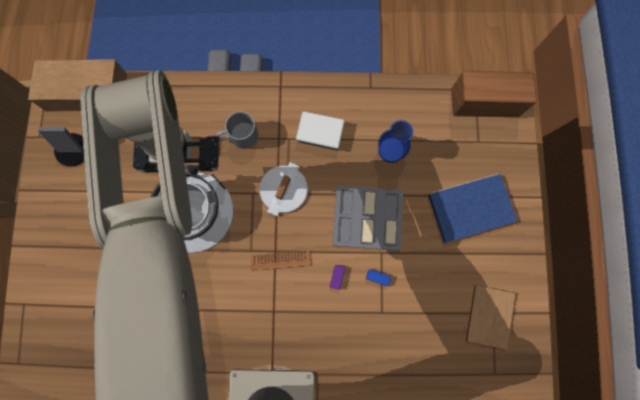

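The side view shows the jaws straddling the post at (237,233), above the alarm box. I'll go down and grip.

arm_command --pt "0.003 0 -0.0665 0 0 0 0" --pt "0.003 0 -0.0665 0 0 0 0" --pt "0.003 0 -0.0665 0 0 0 0" --pt "0.003 0 -0.0665 0 0 0 0" --pt "0.003 0 -0.0665 0 0 0 1" --pt "0.003 0 -0.0665 0 0 0 1" --pt "0.003 0 -0.0665 0 0 0 1" --pt "0.003 0 -0.0665 0 0 0 1" --pt "0.003 0 -0.0665 0 0 0 1" --pt "0.003 0 -0.0665 0 0 0 1" --pt "0.003 0 -0.0665 0 0 0 1"

```text
t: 3.13
tool_pos: [0.6135, 0.2013, 0.1307]
orientation: [3.14, 0.051, -0.01]
force: [-0.4, -0.4, -0.7]
opening: 0.0512
```

```bash
python3 - <<'E'
from h import *
c=np.array([.5225,.230])
s=robot.read_state(); p=s["tool_pos"][:2]; a0=np.arctan2(*(p-c)[::-1])
print(p,s["opening"],s["force"],np.hypot(*(p-c)),np.degrees(a0), 'pinangle',np.degrees(np.arctan2(.272-c[1],.6207-c[0])))
for d in np.radians(np.arange(5,46,5)):
    print(np.degrees(d).round(), ((c+.092*np.array([np.cos(a0+d),np.sin(a0+d)])-p)/.8).round(4))
E
```

```text
[0.61345975 0.20131739] 0.05116698300005497 [-0.37952098 -0.42442003 -0.73319799] 0.09537487773553248 -17.501780997464415 pinangle 23.156326607239645
5.0 [-0.0014  0.011 ]
10.0 [0.0003 0.0208]
15.0 [0.0012 0.0308]
20.0 [0.0012 0.0409]
25.0 [0.0003 0.0509]
30.0 [-0.0014  0.0607]
35.0 [-0.004   0.0704]
40.0 [-0.0075  0.0799]
45.0 [-0.0117  0.089 ]
```

arm_command --pt "0 0 0 0 0 0 1" --pt "0 0 0 0 0 0 1" --pt "0 0 0 0 0 0 1" --pt "0 0 0 0 0 0 1" --pt "0 0 0 0 0 0 1" --pt "0 0 0 0 0 0 1" --pt "0 0 0 0 0 0 1"

```text
t: 3.72
tool_pos: [0.613, 0.2017, 0.1306]
orientation: [3.141, 0.052, -0.012]
force: [-2.8, 2.9, 0.5]
opening: 0.0184
```

```bash
python3 - <<'E'
from h import *
s=robot.read_state();print(s["tool_pos"],s["opening"],s["force"])
E
```

```text
[0.61303494 0.20171006 0.13055015] 0.018431989060506172 [-2.82420894  2.87660267  0.52953588]
```

arm_command --pt "-0.001 0.006 0 0 0 0 1" --pt "0.0 0.012 0 0 0 0 1" --pt "0.0005 0.02 0 0 0 0 1" --pt "0.001 0.028 0 0 0 0 1" --pt "0.0012 0.036 0 0 0 0 1" --pt "0.0008 0.044 0 0 0 0 1" --pt "0 0.052 0 0 0 0 1" --pt "-0.0014 0.06 0 0 0 0 1" --pt "-0.003 0.066 0 0 0 0 1" --pt "-0.004 0.07 0 0 0 0 1" --pt "-0.004 0.07 0 0 0 0 1"

```text
t: 4.63
tool_pos: [0.61, 0.2579, 0.1307]
orientation: [3.14, 0.052, -0.011]
force: [-0.6, -1.3, 1.9]
opening: 0.0185
```

```bash
python3 - <<'E'
from h import *
s=robot.read_state();print(s["tool_pos"],s["opening"],s["force"],s["wrist_torque"])
E
```

```text
[0.61000887 0.25793094 0.13071085] 0.018541419261087898 [-0.61344201 -1.34585572  1.94383451] [-0.3121935  -0.06314109  0.19329092]
```

arm_command --pt "-0.001 0.003 0 0 0 0 1" --pt "-0.002 0.006 0 0 0 0 1" --pt "-0.003 0.008 0 0 0 0 1" --pt "-0.003 0.008 0 0 0 0 1"

```text
t: 4.97
tool_pos: [0.6076, 0.2647, 0.1308]
orientation: [3.141, 0.052, -0.01]
force: [1.8, -2.3, 0.1]
opening: 0.0182
```

```bash
python3 - <<'E'
from h import *
s=robot.read_state();print(s["tool_pos"],s["opening"],s["force"],s["wrist_torque"])
E
```

```text
[0.60761842 0.26466923 0.13080497] 0.018232628491332215 [ 1.80355471 -2.27073526  0.11854952] [-0.36023688 -0.24420349  0.21158578]
```

arm_command --pt "-0.001 0.003 0 0 0 0 1" --pt "-0.002 0.005 0 0 0 0 1" --pt "-0.003 0.007 0 0 0 0 1" --pt "-0.003 0.007 0 0 0 0 1"

```text
t: 5.3
tool_pos: [0.6063, 0.2681, 0.1308]
orientation: [3.137, 0.05, -0.007]
force: [6.2, -14.1, -0.6]
opening: 0.0184
```

```bash
python3 - <<'E'
from h import *
s=robot.read_state();print(s["tool_pos"],s["opening"],s["force"],s["wrist_torque"])
E
```

```text
[0.60632169 0.26809042 0.13080442] 0.018419879611207567 [  6.18930474 -14.08624584  -0.57136868] [-1.98645249 -1.01823454  0.12638204]
```

The stop is reached: force rises to 14 N, so the ring is at open. I'll ease off, release and rise.

arm_command --pt "0.001 -0.002 0 0 0 0 1" --pt "0.001 -0.002 0 0 0 0 0.5" --pt "0.001 -0.002 0 0 0 0 0.5" --pt "0.001 -0.002 0 0 0 0 0.5" --pt "0.001 -0.002 0 0 0 0 0.5" --pt "0.001 -0.002 0 0 0 0 0.5" --pt "0.001 -0.002 0.05 0 0 0 0.5" --pt "0.001 -0.002 0.1 0 0 0 0.5" --pt "0.001 -0.002 0.13 0 0 0 0.5"

```text
t: 6.05
tool_pos: [0.6078, 0.267, 0.2391]
orientation: [3.139, 0.051, -0.002]
force: [0.8, -0.1, 1.4]
opening: 0.0465
```

```bash
python3 - <<'E'
from h import *
s=robot.read_state();print(s["tool_pos"],s["opening"],s["force"])
t=s["tool_pos"]
# bars: averages of top/side
for b in ((.5505,-.255),(.4735,-.2482),(.4724,-.3104)): print(b,(np.array(b)-t[:2])/.8)
E
```

```text
[0.60784999 0.26703831 0.23906463] 0.04647257400158072 [ 0.82244708 -0.09244368  1.35350824]
(0.5505, -0.255) [-0.07168749 -0.65254789]
(0.4735, -0.2482) [-0.16793749 -0.64404789]
(0.4724, -0.3104) [-0.16931249 -0.72179789]
```

arm_command --pt "-0.169 -0.644 0 0 0 -0.18 0.5" --pt "-0.169 -0.644 0 0 0 -0.18 0.5" --pt "-0.169 -0.644 0 0 0 -0.18 0.5" --pt "-0.169 -0.644 0 0 0 -0.18 0.5" --pt "-0.169 -0.644 0 0 0 -0.18 0.5" --pt "-0.169 -0.644 0 0 0 -0.18 0.5"

```text
t: 6.55
tool_pos: [0.5431, 0.0232, 0.237]
orientation: [3.138, -0.096, -0.001]
force: [0.6, -1.4, -0.6]
opening: 0.0468
```

```bash
python3 - <<'E'
from h import *
f=[]
for n in("side","top"):
    c=cam(n); f=c["frame"][:,:,::-1]; cv2.imwrite(f"pics/{n}2.png",f)
cv2.imwrite(f"pics/top2c.png",cv2.resize(f[150:300,250:450],(800,600),interpolation=cv2.INTER_CUBIC))
s=robot.read_state();print(s["tool_pos"],s["opening"],s["force"])
E
```

```text
[0.54290553 0.01949945 0.23718618] 0.04661101916348997 [ 0.49958365  0.6668173  -0.55317878]
```

View pics/top2c.png

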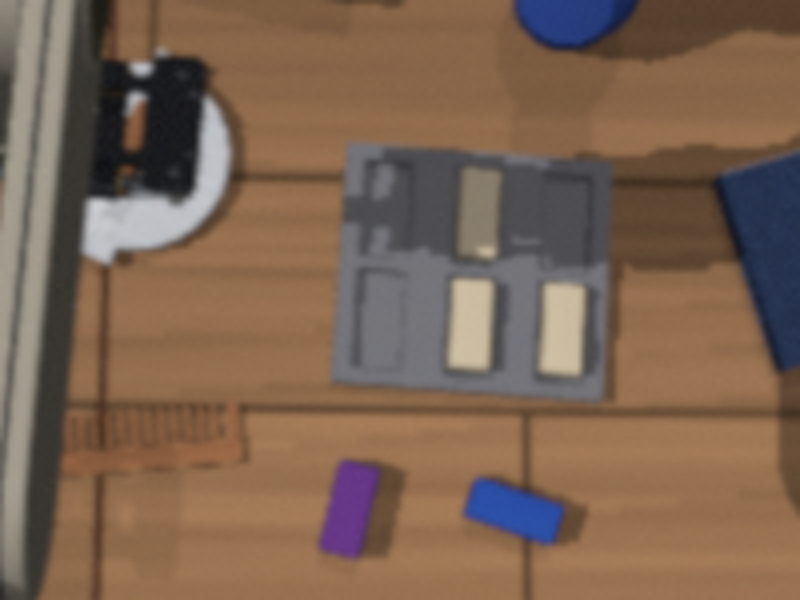

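View pics/side2.png

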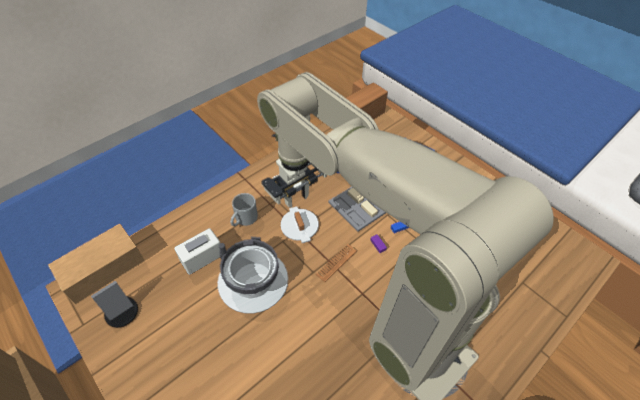

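Bars still at (370,203), (367,231) and (391,232). I'll take the one nearest the tray's top middle first.

arm_command --pt "0.0095 -0.343 0 0 0 0 0.5" --pt "0.0095 -0.343 0 0 0 0 0.5" --pt "0.0095 -0.343 0 0 0 0 0.5" --pt "0.0095 -0.343 0 0 0 0 0.5" --pt "0.0095 -0.343 0 0 0 0 0.5" --pt "0.0095 -0.343 0 0 0 0 0.5" --pt "0.0095 -0.343 0 0 0 0 0.5" --pt "0.0095 -0.343 0 0 0 0 0.5" --pt "0.0095 -0.343 -0.2 0 0 0 0.5" --pt "0.0095 -0.343 -0.2 0 0 0 0.5" --pt "0.0095 -0.343 -0.2 0 0 0 0.5" --pt "0.0095 -0.343 -0.2 0 0 0 0.5" --grip_force 35

```text
t: 7.65
tool_pos: [0.5501, -0.2533, 0.0744]
orientation: [3.137, -0.105, -0.003]
force: [-0.1, -0.6, -0.9]
opening: 0.0467
```

```bash
python3 - <<'E'
from h import *
c=cam("side"); f=c["frame"][:,:,::-1]
cv2.imwrite(f"pics/s3.png",cv2.resize(f[120:270,280:480],(800,600),interpolation=cv2.INTER_CUBIC))
s=robot.read_state();t=s["tool_pos"];print(s["tool_pos"],s["opening"],s["force"])
for n in("side","top"):
  c=cam(n)
  print(n,proj(c,[t,t+[0,0,-.017]]))
E
```

```text
[ 0.54582936 -0.25094779  0.06633571] 0.046190229067845326 [-3.81653314  1.75093543 -5.92086687]
side [[355.85399333 188.33700955]
 [355.51100909 191.37412789]]
top [[369.85919697 202.25568413]
 [369.11925432 203.40987597]]
```

View pics/s3.png

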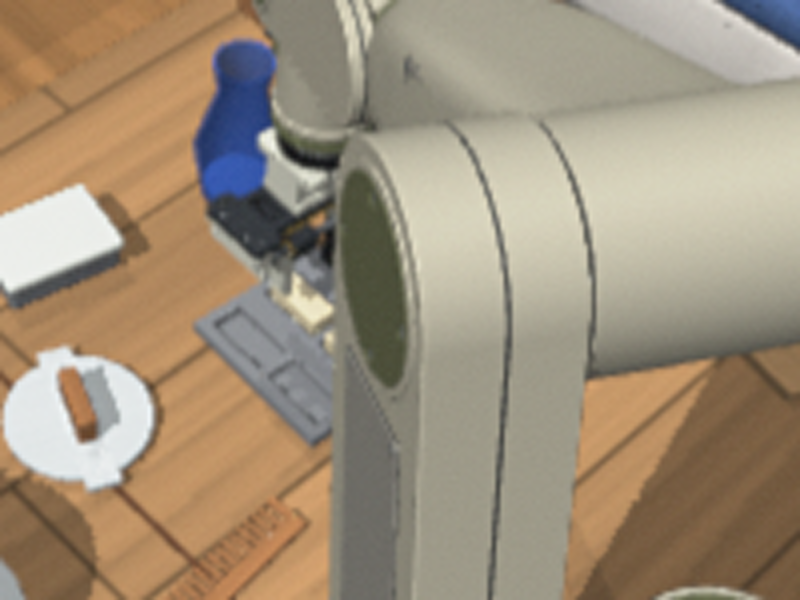

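arm_command --pt "0.004 -0.004 -0.036 0 0 0 0.5" --pt "0.004 -0.004 -0.04 0 0 0 0.5" --pt "0.004 -0.004 -0.04 0 0 0 0.5"

```text
t: 8.05
tool_pos: [0.5521, -0.2554, 0.0432]
orientation: [3.139, -0.104, -0.012]
force: [-0.2, 0.5, 0.1]
opening: 0.0466
```

```bash
python3 - <<'E'
from h import *
s=robot.read_state();t=s["tool_pos"];print(s["tool_pos"],s["opening"],s["force"],s["orientation"])
E
```

```text
[ 0.55210546 -0.25539331  0.04324051] 0.04660669992645921 [-0.17743806  0.48627998  0.09899569] [ 3.13941893 -0.10353401 -0.01170957]
```

arm_command --pt "-0.001 0 -0.013 0 0 0 0.5" --pt "-0.001 0 -0.013 0 0 0 0.5" --pt "-0.001 0 -0.013 0 0 0 1" --pt "-0.001 0 -0.013 0 0 0 1" --pt "-0.001 0 -0.013 0 0 0 1" --pt "-0.001 0 -0.013 0 0 0 1" --pt "-0.001 0 -0.013 0 0 0 1" --pt "-0.001 0 -0.013 0 0 0 1"

```text
t: 8.72
tool_pos: [0.5518, -0.2557, 0.0338]
orientation: [3.139, -0.104, -0.01]
force: [-0.9, 0.6, 5.3]
opening: 0.0274
```

```bash
python3 - <<'E'
from h import *
s=robot.read_state();t=s["tool_pos"];print(s["tool_pos"],s["opening"],s["force"],s["orientation"])
E
```

```text
[ 0.55180477 -0.25569164  0.03377022] 0.027366585240910606 [-0.88935235  0.63631648  5.27522504] [ 3.13888437 -0.10359157 -0.01004901]
```

Gripped (27 mm). Lift and carry to the tub.

arm_command --pt "0 0 0.05 0 0 0 1" --pt "0 0 0.1 0 0 0 1" --pt "0 0 0.15 0 0 0 1" --pt "0 0 0.2 0 0 0 1" --pt "-0.0366 0.627 0.22 0 0 0 1" --pt "-0.0366 0.627 0.22 0 0 0 1" --pt "-0.0366 0.627 0.22 0 0 0 1" --pt "-0.0366 0.627 0.22 0 0 0 1" --pt "-0.0366 0.627 0.22 0 0 0 1" --pt "-0.0366 0.627 0.22 0 0 0 1" --pt "-0.0366 0.627 0.22 0 0 0 1" --pt "-0.0366 0.627 0.22 0 0 0 1"

```text
t: 9.72
tool_pos: [0.5317, 0.0788, 0.2044]
orientation: [3.139, -0.104, -0.01]
force: [-0.1, -0.2, -0.7]
opening: 0.0276
```

```bash
python3 - <<'E'
from h import *
s=robot.read_state();t=s["tool_pos"];print(s["tool_pos"],s["opening"],s["force"],s["orientation"])
E
```

```text
[0.5317102  0.07879157 0.20438018] 0.02762474580661454 [-0.11776266 -0.23943092 -0.66536046] [ 3.13884487 -0.10394424 -0.00998732]
```

arm_command --pt "-0.0115 0.209 0 0 0 0 1" --pt "-0.0115 0.209 0 0 0 0 1" --pt "-0.0115 0.209 0 0 0 0 1" --pt "-0.0115 0.209 0 0 0 0 1" --pt "-0.0115 0.209 0 0 0 0 1" --pt "-0.0115 0.209 0 0 0 0 1" --pt "-0.0115 0.209 -0.05 0 0 0 1" --pt "-0.0115 0.209 -0.1 0 0 0 1" --pt "-0.0115 0.209 -0.13 0 0 0 1" --pt "-0.0115 0.209 -0.13 0 0 0 1"

```text
t: 10.55
tool_pos: [0.5182, 0.2427, 0.0933]
orientation: [3.134, -0.106, -0.027]
force: [-0.6, -0.3, -1.6]
opening: 0.0273
```

```bash
python3 - <<'E'
from h import *
s=robot.read_state();t=s["tool_pos"];print(s["tool_pos"],s["opening"],s["force"],s["orientation"])
c=cam("side"); f=c["frame"][:,:,::-1]
cv2.imwrite(f"pics/s4.png",cv2.resize(f[180:330,180:380],(800,600),interpolation=cv2.INTER_CUBIC))
E
```

```text
[0.51815919 0.2427125  0.09327412] 0.027253523298745207 [-0.60876689 -0.33886756 -1.5730256 ] [ 3.13389811 -0.1060739  -0.02654042]
```

View pics/s4.png

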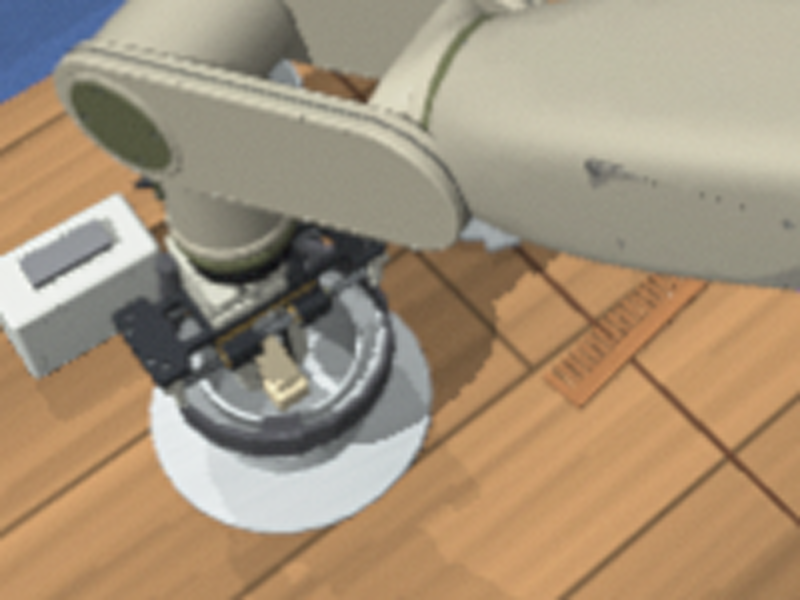

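arm_command --pt "0.005 0.004 -0.03 0 0 0 1" --pt "0.005 0.004 -0.047 0 0 0 1" --pt "0.005 0.004 -0.047 0 0 0 1" --pt "0.005 0.004 -0.047 0 0 0 1" --pt "0.005 0.004 -0.047 0 0 0 0.62" --pt "0.005 0.004 -0.047 0 0 0 0.62" --pt "0.005 0.004 -0.047 0 0 0 0.62" --pt "0.005 0.004 0.02 0 0 0 0.62" --pt "0.005 0.004 0.08 0 0 0 0.62" --pt "0.005 0.004 0.18 0 0 0 0.62" --pt "0.005 0.004 0.18 0 0 0 0.5" --pt "0.005 0.004 0.18 0 0 0 0.5"

```text
t: 11.6
tool_pos: [0.5266, 0.2478, 0.2498]
orientation: [3.14, -0.106, -0.005]
force: [0.7, 0.7, 1.0]
opening: 0.0438
```

```bash
python3 - <<'E'
from h import *
s=robot.read_state();t=s["tool_pos"];print(s["tool_pos"],s["opening"],s["force"],s["orientation"])
c=cam("side"); f=c["frame"][:,:,::-1]
cv2.imwrite(f"pics/s5.png",cv2.resize(f[180:330,180:380],(800,600),interpolation=cv2.INTER_CUBIC))
print((np.array([.474,-.2484])-t[:2])/.8)
E
```

```text
[0.52656672 0.24777465 0.24981393] 0.043790506972844985 [0.66098556 0.66569546 0.99211448] [ 3.13974238 -0.10588093 -0.00463569]
[-0.0657084  -0.62021831]
```

View pics/s5.png

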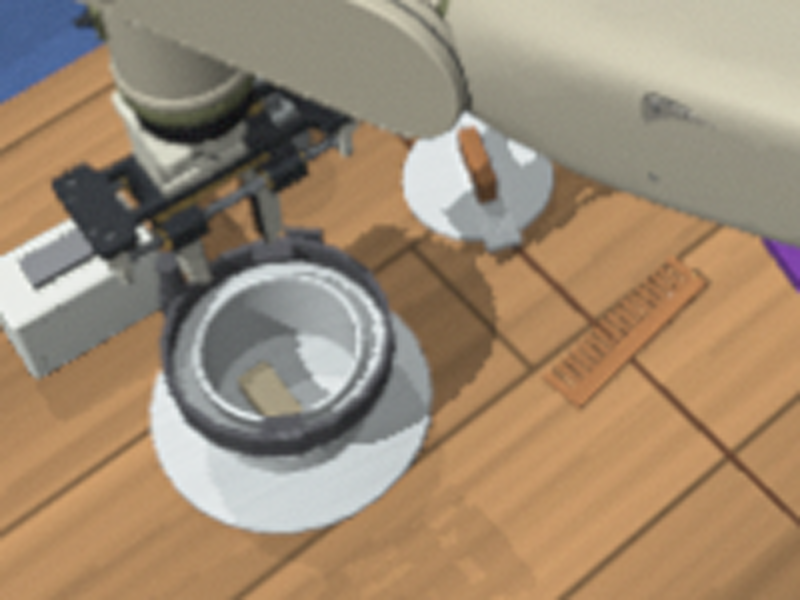

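Bar 1 lies in the tub, around (246,278). Next bar, with a look at the tray on the way.

arm_command --pt "-0.0657 -0.62 0 0 0 0 0.5" --pt "-0.0657 -0.62 0 0 0 0 0.5" --pt "-0.0657 -0.62 0 0 0 0 0.5" --pt "-0.0657 -0.62 0 0 0 0 0.5" --pt "-0.0657 -0.62 0 0 0 0 0.5" --pt "-0.0657 -0.62 0 0 0 0 0.5" --pt "-0.0657 -0.62 0 0 0 0 0.5"

```text
t: 12.23
tool_pos: [0.4945, -0.0452, 0.2474]
orientation: [-3.139, 0.105, -0.001]
force: [0.6, -0.4, -0.9]
opening: 0.0466
```

```bash
python3 - <<'E'
from h import *
c=cam("top"); f=c["frame"][:,:,::-1]
cv2.imwrite(f"pics/t6.png",cv2.resize(f[150:300,140:400],(800,462),interpolation=cv2.INTER_CUBIC))
s=robot.read_state();t=s["tool_pos"];print(s["tool_pos"],s["opening"],s["force"],s["orientation"])
print((np.array([.474,-.2484])-t[:2])/.8)
E
```

```text
[ 0.49396102 -0.05232008  0.24756884] 0.04659879465127217 [ 0.09435359 -5.16224663  0.20586972] [ 3.13569504e+00 -1.12340186e-01  1.02706996e-04]
[-0.02495127 -0.2450999 ]
```

View pics/t6.png

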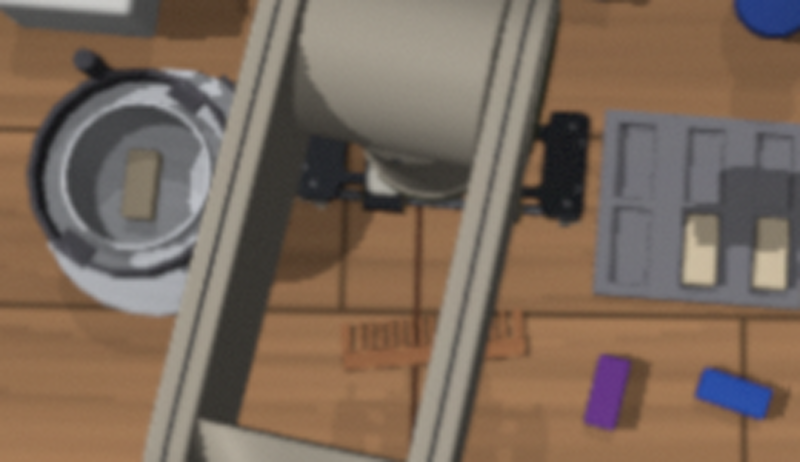

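arm_command --pt "-0.025 -0.245 0 0 0 0 0.5" --pt "-0.025 -0.245 0 0 0 0 0.5" --pt "-0.025 -0.245 0 0 0 0 0.5" --pt "-0.025 -0.245 0 0 0 0 0.5" --pt "-0.025 -0.245 -0.03 0 0 0 0.5" --pt "-0.025 -0.245 -0.08 0 0 0 0.5" --pt "-0.025 -0.245 -0.13 0 0 0 0.5" --pt "-0.025 -0.245 -0.18 0 0 0 0.5" --pt "-0.025 -0.245 -0.21 0 0 0 0.5" --pt "-0.025 -0.245 -0.22 0 0 0 0.5" --pt "-0.025 -0.245 -0.22 0 0 0 0.5"

```text
t: 13.2
tool_pos: [0.4724, -0.247, 0.0693]
orientation: [3.138, -0.112, -0.006]
force: [0.4, 0.2, -0.2]
opening: 0.0467
```

```bash
python3 - <<'E'
from h import *
s=robot.read_state();t=s["tool_pos"];print(s["tool_pos"],s["opening"],s["force"],s["orientation"])
print((np.array([.474,-.2484])-t[:2])/.8,(.033-t[2])/.8)
E
```

```text
[ 0.47238956 -0.24704515  0.06925163] 0.046711232021370334 [ 0.3540296   0.24784731 -0.24666016] [ 3.13814156 -0.11224213 -0.00621946]
[ 0.00201305 -0.00169356] -0.04531453610506665
```

arm_command --pt "0.002 -0.0015 -0.03 0 0 0 0.5" --pt "0.002 -0.0015 -0.045 0 0 0 0.5" --pt "0.002 -0.0015 -0.045 0 0 0 0.5" --pt "0.002 -0.0015 -0.045 0 0 0 1" --pt "0.002 -0.0015 -0.045 0 0 0 1" --pt "0.002 -0.0015 -0.045 0 0 0 1" --pt "0.002 -0.0015 -0.045 0 0 0 1" --pt "0.002 -0.0015 -0.045 0 0 0 1" --pt "0.002 -0.0015 -0.045 0 0 0 1"

```text
t: 13.95
tool_pos: [0.4751, -0.249, 0.035]
orientation: [3.137, -0.112, -0.003]
force: [-0.4, -0.6, 6.9]
opening: 0.0275
```

```bash
python3 - <<'E'
from h import *
s=robot.read_state();t=s["tool_pos"];print(s["tool_pos"],s["opening"],s["force"],s["orientation"])
print((np.array([.5225,.2125])-t[:2])/.8,(.033-t[2])/.8)
E
```

```text
[ 0.47505936 -0.24895241  0.03496485] 0.027540797920720138 [-0.3651246  -0.55338604  6.85740566] [ 3.13678436e+00 -1.12231763e-01 -2.61010715e-03]
[0.0593008  0.57681551] -0.0024560591316042605
```

arm_command --pt "0 0 0.05 0 0 0 1" --pt "0 0 0.1 0 0 0 1" --pt "0 0 0.15 0 0 0 1" --pt "0 0 0.2 0 0 0 1" --pt "0.059 0.575 0.22 0 0 0 1" --pt "0.059 0.575 0.22 0 0 0 1" --pt "0.059 0.575 0.22 0 0 0 1" --pt "0.059 0.575 0.22 0 0 0 1" --pt "0.059 0.575 0.22 0 0 0 1" --pt "0.059 0.575 0.22 0 0 0 1" --pt "0.059 0.575 0.22 0 0 0 1" --pt "0.059 0.575 0.22 0 0 0 1"

```text
t: 14.95
tool_pos: [0.5089, 0.0845, 0.2072]
orientation: [3.137, -0.112, -0.001]
force: [0.4, -1.4, -0.8]
opening: 0.0273
```

```bash
python3 - <<'E'
from h import *
s=robot.read_state();t=s["tool_pos"];print(s["tool_pos"],s["opening"],s["force"],s["orientation"])
print((np.array([.5225,.211])-t[:2])/.8,(.056-t[2])/.8)
E
```

```text
[0.50891055 0.08452296 0.2072186 ] 0.0273248092084097 [ 0.43521389 -1.41744189 -0.82146273] [ 3.13693224e+00 -1.12357571e-01 -8.71935543e-04]
[0.01698681 0.1580963 ] -0.18902324381987462
```

arm_command --pt "0.017 0.158 0 0 0 0 1" --pt "0.017 0.158 0 0 0 0 1" --pt "0.017 0.158 0 0 0 0 1" --pt "0.017 0.158 0 0 0 0 1" --pt "0.017 0.158 0 0 0 0 1" --pt "0.017 0.158 -0.04 0 0 0 1" --pt "0.017 0.158 -0.08 0 0 0 1" --pt "0.017 0.158 -0.12 0 0 0 1" --pt "0.017 0.158 -0.15 0 0 0 1" --pt "0.017 0.158 -0.15 0 0 0 1"

```text
t: 15.78
tool_pos: [0.5184, 0.208, 0.0812]
orientation: [3.133, -0.115, -0.015]
force: [-1.6, -0.8, -1.6]
opening: 0.0278
```

```bash
python3 - <<'E'
from h import *
s=robot.read_state();t=s["tool_pos"];print(s["tool_pos"],s["opening"],s["force"],s["orientation"])
print((np.array([.5225,.211])-t[:2])/.8,(.056-t[2])/.8)
c=cam("side"); f=c["frame"][:,:,::-1]
cv2.imwrite(f"pics/s7.png",cv2.resize(f[180:330,180:380],(800,600),interpolation=cv2.INTER_CUBIC))
E
```

```text
[0.51840273 0.20800352 0.08121749] 0.027811057698594727 [-1.56681199 -0.75858045 -1.63050253] [ 3.13311679 -0.11458355 -0.01548208]
[0.00512159 0.0037456 ] -0.031521863217807186
```

View pics/s7.png

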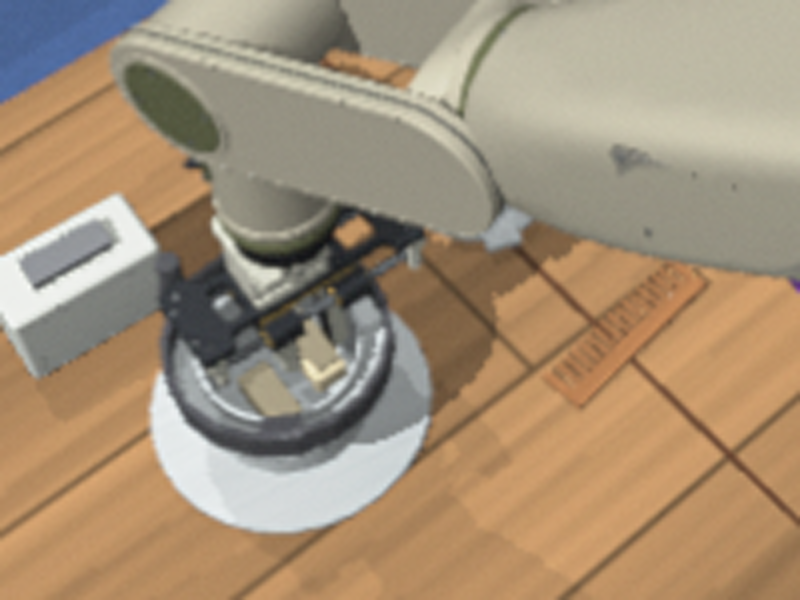

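Bar 2 is inside the mouth, beside bar 1. Lower, release and rise.

arm_command --pt "0.005 0.003 -0.02 0 0 0 1" --pt "0.005 0.003 -0.031 0 0 0 1" --pt "0.005 0.003 -0.031 0 0 0 1" --pt "0.005 0.003 -0.031 0 0 0 0.62" --pt "0.005 0.003 -0.031 0 0 0 0.62" --pt "0.005 0.003 -0.031 0 0 0 0.62" --pt "0.005 0.003 0.04 0 0 0 0.62" --pt "0.005 0.003 0.1 0 0 0 0.62" --pt "0.005 0.003 0.2 0 0 0 0.62" --pt "0.005 0.003 0.2 0 0 0 0.5" --pt "-0.05 -0.6 0.2 0 0 0 0.5" --pt "-0.05 -0.6 0.2 0 0 0 0.5"

```text
t: 16.83
tool_pos: [0.5187, 0.1293, 0.2349]
orientation: [3.136, -0.108, 0.004]
force: [-0.1, -2.0, -1.1]
opening: 0.0459
```

```bash
python3 - <<'E'
from h import *
s=robot.read_state();t=s["tool_pos"];print(s["tool_pos"],s["opening"],s["force"],s["orientation"])
print((np.array([.472,-.311])-t[:2])/.8,(.033-t[2])/.8)
E
```

```text
[0.51866441 0.12926115 0.23492794] 0.0458614688160316 [-0.0528806  -1.96864137 -1.12694271] [ 3.13638132 -0.107834    0.00380215]
[-0.05833051 -0.55032644] -0.2524099284978102
```

arm_command --pt "-0.058 -0.55 0 0 0 0 0.5" --pt "-0.058 -0.55 0 0 0 0 0.5" --pt "-0.058 -0.55 0 0 0 0 0.5" --pt "-0.058 -0.55 0 0 0 0 0.5" --pt "-0.058 -0.55 0 0 0 0 0.5"

```text
t: 17.25
tool_pos: [0.4953, -0.0809, 0.2334]
orientation: [3.136, -0.107, 0.007]
force: [0.3, 0.7, -0.0]
opening: 0.0464
```

```bash
python3 - <<'E'
from h import *
c=cam("top"); f=c["frame"][:,:,::-1]
cv2.imwrite(f"pics/t8.png",cv2.resize(f[150:300,140:400],(800,462),interpolation=cv2.INTER_CUBIC))
s=robot.read_state();t=s["tool_pos"];print(s["tool_pos"],s["opening"],s["force"],s["orientation"])
print((np.array([.472,-.311])-t[:2])/.8,(.033-t[2])/.8)
E
```

```text
[ 0.49452    -0.0881217   0.23345425] 0.046655654685108496 [ 0.24392606 -4.46281836  0.36081839] [ 3.13116709 -0.11399326  0.00646566]
[-0.02815    -0.27859788] -0.25056781091492514
```

View pics/t8.png

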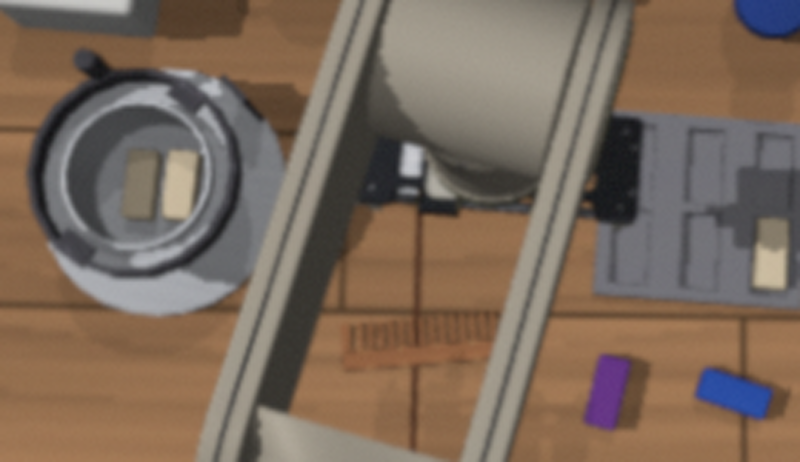

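Two bars lie side by side in the tub. The last is still in its pocket at (390,232).

arm_command --pt "-0.028 -0.2785 0 0 0 0 0.5" --pt "-0.028 -0.2785 0 0 0 0 0.5" --pt "-0.028 -0.2785 0 0 0 0 0.5" --pt "-0.028 -0.2785 0 0 0 0 0.5" --pt "-0.028 -0.2785 0 0 0 0 0.5" --pt "-0.028 -0.2785 -0.04 0 0 0 0.5" --pt "-0.028 -0.2785 -0.09 0 0 0 0.5" --pt "-0.028 -0.2785 -0.14 0 0 0 0.5" --pt "-0.028 -0.2785 -0.18 0 0 0 0.5" --pt "-0.028 -0.2785 -0.2 0 0 0 0.5" --pt "-0.028 -0.2785 -0.2 0 0 0 0.5"

```text
t: 18.22
tool_pos: [0.4694, -0.3086, 0.0689]
orientation: [3.136, -0.114, -0.003]
force: [0.3, 1.4, 0.1]
opening: 0.0465
```

```bash
python3 - <<'E'
from h import *
s=robot.read_state();t=s["tool_pos"];print(s["tool_pos"],s["opening"],s["force"],s["orientation"])
print((np.array([.472,-.311])-t[:2])/.8,(.033-t[2])/.8)
E
```

```text
[ 0.46943426 -0.30864898  0.06889028] 0.046497168015354993 [0.29381122 1.36961883 0.05861819] [ 3.13572935 -0.11425086 -0.00338998]
[ 0.00320717 -0.00293878] -0.04486284767723799
```

arm_command --pt "0.003 -0.002 -0.03 0 0 0 0.5" --pt "0.003 -0.002 -0.045 0 0 0 0.5" --pt "0.003 -0.002 -0.045 0 0 0 0.5" --pt "0.003 -0.002 -0.045 0 0 0 1" --pt "0.003 -0.002 -0.045 0 0 0 1" --pt "0.003 -0.002 -0.045 0 0 0 1" --pt "0.003 -0.002 -0.045 0 0 0 1" --pt "0.003 -0.002 -0.045 0 0 0 1" --pt "0.003 -0.002 -0.045 0 0 0 1"

```text
t: 18.97
tool_pos: [0.4729, -0.3111, 0.0348]
orientation: [3.134, -0.114, 0.0]
force: [-1.2, 0.9, 7.4]
opening: 0.0273
```

```bash
python3 - <<'E'
from h import *
s=robot.read_state();t=s["tool_pos"];print(s["tool_pos"],s["opening"],s["force"],s["orientation"])
print((np.array([.5225,.229])-t[:2])/.8,(.033-t[2])/.8)
E
```

```text
[ 0.47291344 -0.31107164  0.03478319] 0.027345072473428458 [-1.18126203  0.92359356  7.42545446] [ 3.13408407e+00 -1.14332351e-01  3.15636913e-04]
[0.0619832  0.67508955] -0.0022289891290431726
```

arm_command --pt "0 0 0.05 0 0 0 1" --pt "0 0 0.1 0 0 0 1" --pt "0 0 0.15 0 0 0 1" --pt "0 0 0.2 0 0 0 1" --pt "0.062 0.675 0.22 0 0 0 1" --pt "0.062 0.675 0.22 0 0 0 1" --pt "0.062 0.675 0.22 0 0 0 1" --pt "0.062 0.675 0.22 0 0 0 1" --pt "0.062 0.675 0.22 0 0 0 1" --pt "0.062 0.675 0.22 0 0 0 1" --pt "0.062 0.675 0.22 0 0 0 1" --pt "0.062 0.675 0.22 0 0 0 1"

```text
t: 19.97
tool_pos: [0.5032, 0.0227, 0.2054]
orientation: [3.134, -0.115, 0.002]
force: [1.0, -1.0, -0.3]
opening: 0.0273
```

```bash
python3 - <<'E'
from h import *
s=robot.read_state();t=s["tool_pos"];print(s["tool_pos"],s["opening"],s["force"],s["orientation"])
print((np.array([.5225,.229])-t[:2])/.8,(.064-t[2])/.8)
E
```

```text
[0.50322289 0.02269339 0.20540267] 0.02734380515476145 [ 0.96744119 -1.0320407  -0.25842776] [ 3.13404143e+00 -1.14666764e-01  2.30185358e-03]
[0.02409639 0.25788326] -0.17675333444847446
```

arm_command --pt "0.024 0.258 0 0 0 0 1" --pt "0.024 0.258 0 0 0 0 1" --pt "0.024 0.258 0 0 0 0 1" --pt "0.024 0.258 0 0 0 0 1" --pt "0.024 0.258 0 0 0 0 1" --pt "0.024 0.258 0 0 0 0 1" --pt "0.024 0.258 0 0 0 0 1" --pt "0.024 0.258 -0.04 0 0 0 1" --pt "0.024 0.258 -0.08 0 0 0 1" --pt "0.024 0.258 -0.12 0 0 0 1" --pt "0.024 0.258 -0.14 0 0 0 1" --pt "0.024 0.258 -0.14 0 0 0 1"

```text
t: 20.97
tool_pos: [0.5191, 0.2263, 0.0885]
orientation: [3.131, -0.117, -0.01]
force: [-1.0, -0.3, -1.4]
opening: 0.0276
```

```bash
python3 - <<'E'
from h import *
s=robot.read_state();t=s["tool_pos"];print(s["tool_pos"],s["opening"],s["force"],s["orientation"])
print((np.array([.5225,.229])-t[:2])/.8,(.065-t[2])/.8)
c=cam("side"); f=c["frame"][:,:,::-1]
cv2.imwrite(f"pics/s9.png",cv2.resize(f[180:330,180:380],(800,600),interpolation=cv2.INTER_CUBIC))
E
```

```text
[0.51913494 0.22628801 0.08852039] 0.027557131484791577 [-1.0194502  -0.2957708  -1.44932692] [ 3.13054095 -0.11706945 -0.00976193]
[0.00420633 0.00338999] -0.029400489683452363
```

View pics/s9.png

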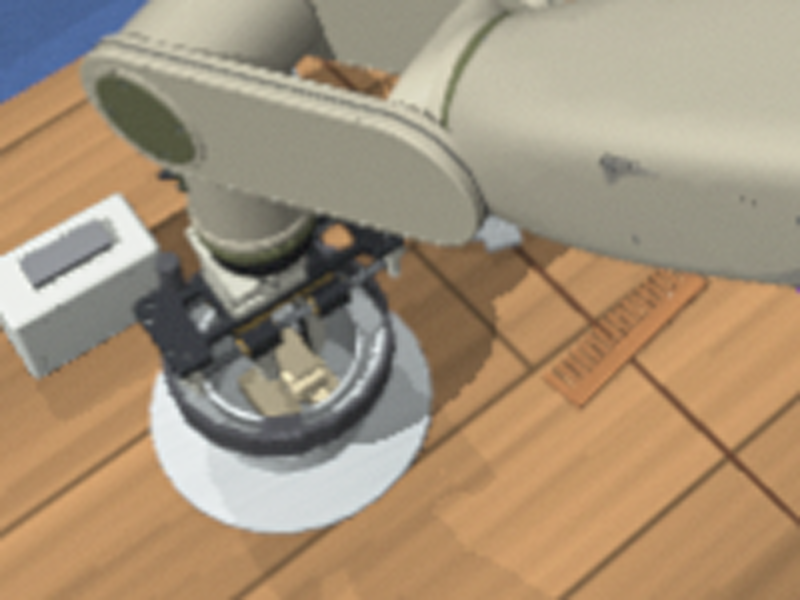

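arm_command --pt "0.004 0.003 -0.02 0 0 0 1" --pt "0.004 0.003 -0.028 0 0 0 1" --pt "0.004 0.003 -0.028 0 0 0 1" --pt "0.004 0.003 -0.028 0 0 0 0.62" --pt "0.004 0.003 -0.028 0 0 0 0.62" --pt "0.004 0.003 -0.028 0 0 0 0.62" --pt "0.004 0.003 0.03 0 0 0 0.62" --pt "0.004 0.003 0.1 0 0 0 0.62" --pt "0.004 0.003 0.2 0 0 0 0.62" --pt "0.004 0.003 0.2 0 0 0 0.5" --pt "-0.05 -0.6 0.2 0 0 0 0.5" --pt "-0.05 -0.6 0.2 0 0 0 0.5"

```text
t: 22.02
tool_pos: [0.5186, 0.1476, 0.2438]
orientation: [3.134, -0.11, 0.009]
force: [0.1, -1.5, -1.1]
opening: 0.046
```

arm_command --pt "-0.05 -0.5 0 0 0 0 0.5" --pt "-0.05 -0.5 0 0 0 0 0.5" --pt "-0.05 -0.5 0 0 0 0 0.5" --pt "-0.05 -0.5 0 0 0 0 0.5" --pt "-0.05 -0.5 0 0 0 0 0.5" --pt "-0.05 -0.5 0 0 0 0 0.5" --pt "-0.05 -0.5 0 0 0 0 0.5" --pt "-0.05 -0.5 0 0 0 0 0.5"

```text
t: 22.68
tool_pos: [0.4846, -0.1874, 0.2442]
orientation: [3.133, -0.11, 0.012]
force: [0.8, -0.3, 0.2]
opening: 0.0465
```

```bash
python3 - <<'E'
from h import *
for n,(x,y) in {"side":(180,150),"top":(140,140)}.items():
    c=cam(n); f=c["frame"][:,:,::-1]; cv2.imwrite(f"pics/{n}10.png",f)
    cv2.imwrite(f"pics/{n}10c.png",cv2.resize(f[y:y+150,x:x+200],(800,600),interpolation=cv2.INTER_CUBIC))
s=robot.read_state();t=s["tool_pos"];print(s["tool_pos"],s["opening"],s["force"],s["orientation"])
E
```

```text
[ 0.48400411 -0.19094193  0.24397224] 0.04657318484168188 [ 0.6119737   0.8361965  -0.04863149] [ 3.13115026 -0.11973097  0.01118687]
```

View pics/side10c.png

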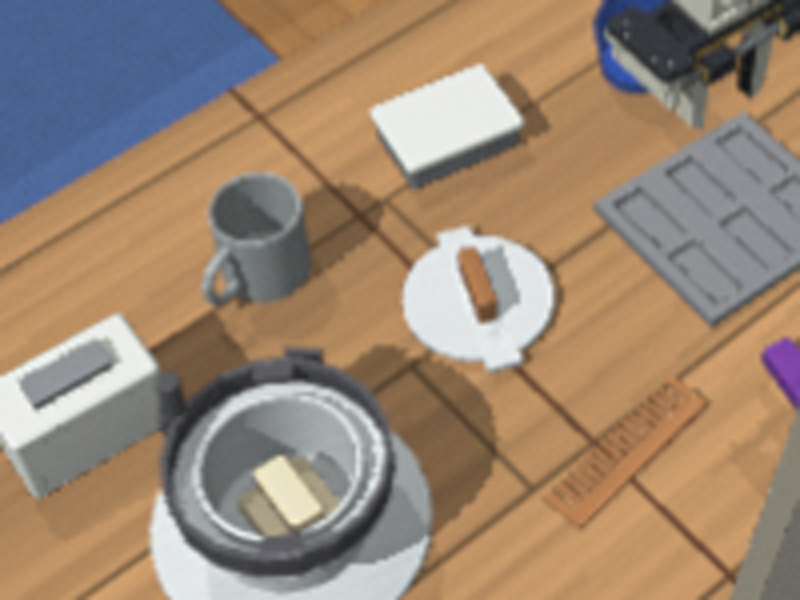

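View pics/top10c.png

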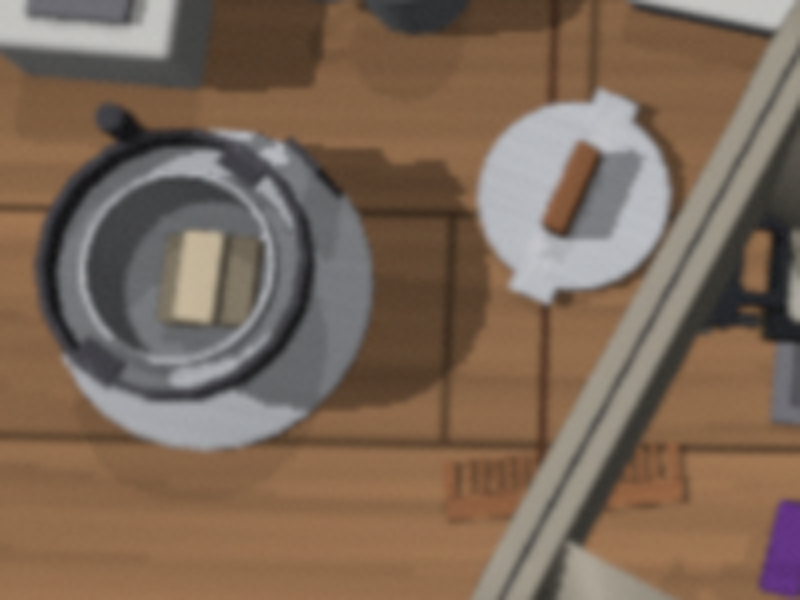

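All three bars are in the tub (two flat, one on top), the ring is open and the tray is empty. Now I'll fit the tub and lid positions by edge scores.

```bash
cat > fit.py <<'E'
from h import *
from scipy.optimize import minimize
from scipy.ndimage import map_coordinates
def prep(n):
    c=cam(n); g=cv2.cvtColor(c["frame"],cv2.COLOR_RGB2GRAY).astype(float)
    g=cv2.GaussianBlur(g,(0,0),0.8); c["gx"]=cv2.Sobel(g,cv2.CV_64F,1,0)/8; c["gy"]=cv2.Sobel(g,cv2.CV_64F,0,1)/8; return c
def score(c,xy,circ,yaw=0):
    th=np.radians(np.arange(0,360,3)); s=[]
    for r,z in circ:
        f=lambda r:proj(c,np.c_[xy[0]+r*np.cos(th),xy[1]+r*np.sin(th),0*th+z])
        p=f(r); d=f(r+.002)-p; d/=np.linalg.norm(d,axis=1)[:,None]
        g=map_coordinates(c["gx"],p.T[::-1],order=1,mode='nearest')*d[:,0]+map_coordinates(c["gy"],p.T[::-1],order=1,mode='nearest')*d[:,1]
        s.append(np.minimum(abs(g),12).mean())
    return sum(s)
def best(c,xy,circ,w=.012):
    G=[(score(c,(x,y),circ),x,y) for x in xy[0]+np.arange(-w,w+.0001,.001) for y in xy[1]+np.arange(-w,w+.0001,.001)]
    m=max(G); r=minimize(lambda p:-score(c,p,circ),m[1:],method="Nelder-Mead",options=dict(initial_simplex=np.array(m[1:])+[[0,0],[.001,0],[0,.001]]))
    return r.x.round(4),round(-r.fun,2)
E
python3 - <<'E'
from fit import *
for n in("top","side"):
    c=prep(n)
    for k in ([(.060,.092),(.064,.092)],[(.081,.107),(.087,.107)],[(.112,.006)]): print(n,"tub",k[0],best(c,(.5225,.229),k))
    print(n,"lid",best(c,(.589,-.019),[(.066,.014)]))
E
```

```text
top tub (0.06, 0.092) (array([0.5249, 0.2334]), np.float64(18.55))
top tub (0.081, 0.107) (array([0.5218, 0.2265]), np.float64(21.94))
top tub (0.112, 0.006) (array([0.5243, 0.2325]), np.float64(10.54))
top lid (array([ 0.5958, -0.019 ]), np.float64(11.07))
side tub (0.06, 0.092) (array([0.5192, 0.2262]), np.float64(19.71))
side tub (0.081, 0.107) (array([0.5044, 0.2384]), np.float64(23.17))
side tub (0.112, 0.006) (array([0.5224, 0.2292]), np.float64(11.16))
side lid (array([ 0.5858, -0.0199]), np.float64(11.62))
```

```bash
python3 - <<'E'
from h import *
C=(.5225,.2295); L=(.5885,-.0205)
th=np.radians(np.arange(0,361,3))
for n,(x,y,w,h) in {"side":(210,180,120,100),"top":(145,160,170,100)}.items():
    c=cam(n); k=640/120 if n=="side" else 800/170
    f=cv2.resize(c["frame"][y:y+h,x:x+w,::-1],None,fx=k,fy=k,interpolation=cv2.INTER_CUBIC)
    for xy,r,z,col in((C,.060,.092,(0,0,255)),(C,.064,.092,(0,255,255)),(C,.087,.107,(0,255,0)),(C,.112,.006,(255,0,0)),(L,.066,.014,(0,0,255))):
        p=(proj(c,np.c_[xy[0]+r*np.cos(th),xy[1]+r*np.sin(th),0*th+z])-[x,y]+.5)*k-.5
        cv2.polylines(f,[np.round(p*8).astype(int)],False,col,1,cv2.LINE_AA,3)
    cv2.imwrite(f"pics/ov_{n}.png",f); print(f.shape)
E
```

```text
(533, 640, 3)
(471, 800, 3)
```

View pics/ov_side.png

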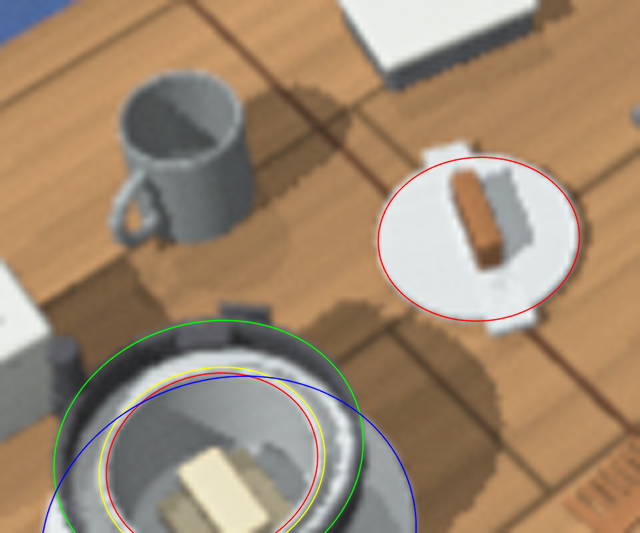

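View pics/ov_top.png

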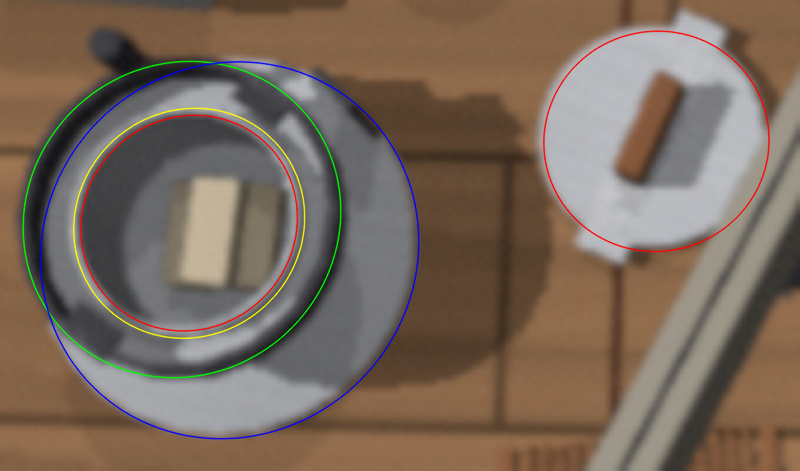

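arm_command --pt "0.131 0.214 0 0 0 -0.62 0.5" --pt "0.131 0.214 0 0 0 -0.62 0.5" --pt "0.131 0.214 0 0 0 -0.62 0.5" --pt "0.131 0.214 0 0 0 -0.62 0.5" --pt "0.131 0.214 0 0 0 -0.62 0.5" --pt "0.131 0.214 -0.04 0 0 -0.62 0.5" --pt "0.131 0.214 -0.09 0 0 -0.62 0.5" --pt "0.131 0.214 -0.14 0 0 -0.62 0.5" --pt "0.131 0.214 -0.18 0 0 -0.62 0.5" --pt "0.131 0.214 -0.18 0 0 -0.62 0.5" --pt "0.131 0.214 -0.18 0 0 -0.62 0.5"

```text
t: 23.9
tool_pos: [0.5882, -0.0115, 0.0979]
orientation: [3.075, -0.611, 0.002]
force: [0.9, -0.6, 1.1]
opening: 0.0466
```

```bash
python3 - <<'E'
from h import *
s=robot.read_state();t=s["tool_pos"];print(s["tool_pos"],s["opening"],s["force"],s["orientation"],s["q"])
print((np.array([.5885,-.0195])-t[:2])/.8,(.038-t[2])/.8)
c=cam("side"); f=c["frame"][:,:,::-1]
cv2.imwrite(f"pics/s11.png",cv2.resize(f[140:290,220:420],(800,600),interpolation=cv2.INTER_CUBIC))
E
```

```text
[ 0.5881575  -0.01146566  0.0978551 ] 0.04661970570505519 [ 0.86569029 -0.56757551  1.06625347] [ 3.07507017e+00 -6.10870606e-01  1.67571549e-03] [-0.10263644  0.20480486  1.66362632 -0.00680542  1.27270408  1.86235639]
[ 0.00042812 -0.01004292] -0.07481887391613126
```

View pics/s11.png

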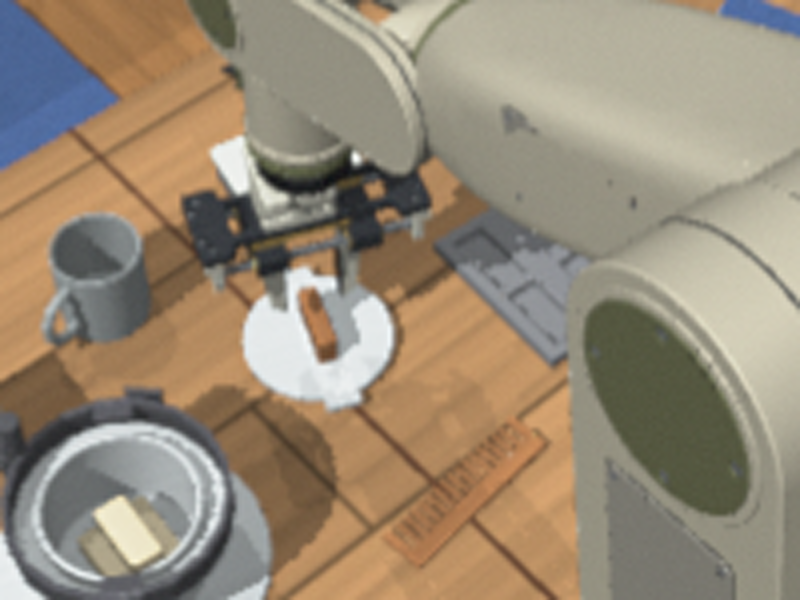

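The jaws straddle the handle at (300,222). Descend and grip.

arm_command --pt "0.0005 -0.01 -0.03 0 0 0 0.5" --pt "0.0005 -0.01 -0.055 0 0 0 0.5" --pt "0.0005 -0.01 -0.073 0 0 0 0.5" --pt "0.0005 -0.01 -0.073 0 0 0 0.5" --pt "0.0005 -0.01 -0.073 0 0 0 0.5" --pt "0.0005 -0.01 -0.073 0 0 0 1" --pt "0.0005 -0.01 -0.073 0 0 0 1" --pt "0.0005 -0.01 -0.073 0 0 0 1" --pt "0.0005 -0.01 -0.073 0 0 0 1" --pt "0.0005 -0.01 -0.073 0 0 0 1" --pt "0.0005 -0.01 -0.073 0 0 0 1" --pt "0.0005 -0.01 -0.073 0 0 0 1" --grip_force 45

```text
t: 24.95
tool_pos: [0.5913, -0.02, 0.043]
orientation: [3.076, -0.612, 0.011]
force: [-0.2, 0.8, 6.2]
opening: 0.0177
```

```bash
python3 - <<'E'
from h import *
s=robot.read_state();t=s["tool_pos"];print(s["tool_pos"],s["opening"],s["force"],s["orientation"])
c=cam("side"); f=c["frame"][:,:,::-1]
cv2.imwrite(f"pics/s12.png",cv2.resize(f[170:270,240:373],(800,600),interpolation=cv2.INTER_CUBIC))
E
```

```text
[ 0.59125818 -0.02002216  0.04302842] 0.017749316704605143 [-0.20391873  0.8300507   6.20338606] [ 3.07558979 -0.61186851  0.01113995]
```

View pics/s12.png

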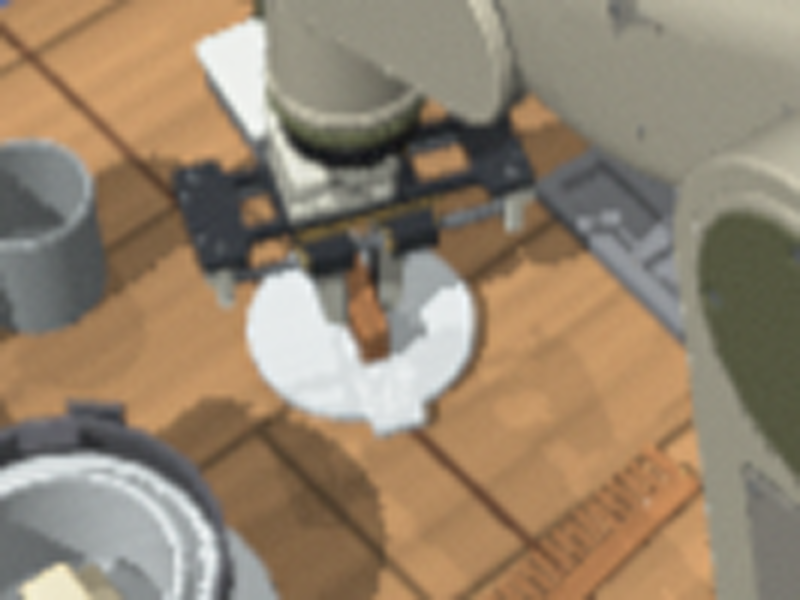

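arm_command --pt "0 0 0.02 0 0 0 1" --pt "0 0 0.05 0 0 0 1" --pt "0 0 0.09 0 0 0 1" --pt "0 0 0.13 0 0 0.1 1" --pt "0 0 0.17 0 0 0.25 1" --pt "0 0 0.21 0 0 0.4 1" --pt "0 0 0.24 0 0 0.6 1" --pt "0 0 0.25 0 0 0.8 1" --pt "0 0 0.25 0 0 1 1" --pt "0 0 0.25 0 0 1 1"

```text
t: 25.83
tool_pos: [0.5915, -0.0201, 0.2437]
orientation: [3.13, 0.213, 0.015]
force: [-0.0, -0.3, -2.5]
opening: 0.0175
```

```bash
python3 - <<'E'
from h import *
s=robot.read_state();t=s["tool_pos"];print(s["tool_pos"],s["opening"],s["force"],s["orientation"])
c=cam("side"); f=c["frame"][:,:,::-1]
cv2.imwrite(f"pics/s13.png",cv2.resize(f[140:290,220:420],(800,600),interpolation=cv2.INTER_CUBIC))
E
```

```text
[ 0.59150807 -0.02013338  0.24372509] 0.01745465795325068 [-0.02186991 -0.31027664 -2.49610922] [3.13037372 0.21277735 0.01474487]
```

View pics/s13.png

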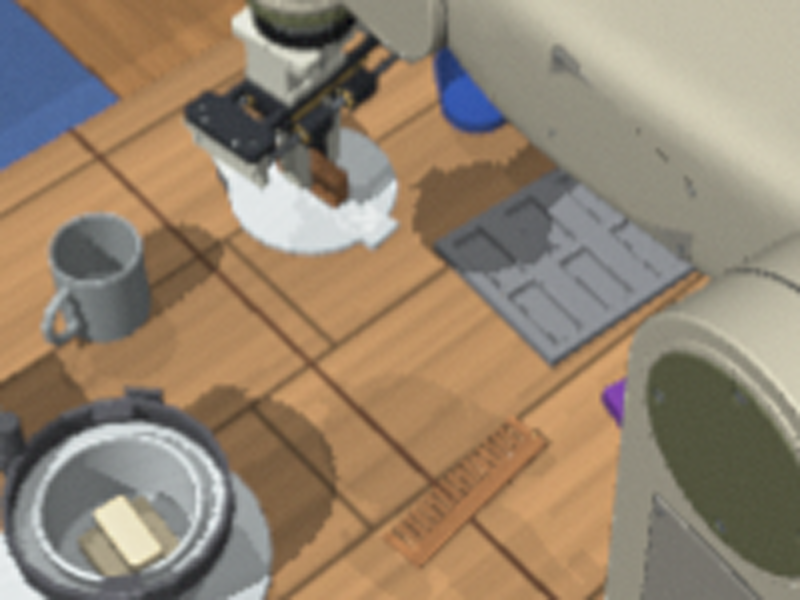

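arm_command --pt "-0.01 0.03 0.01 0 0 0.15 1" --pt "-0.02 0.06 0.01 0 0 0.3 1" --pt "-0.03 0.1 0.01 0 0 0.5 1" --pt "-0.04 0.14 0.01 0 0 0.7 1" --pt "-0.05 0.18 0.01 0 0 0.85 1" --pt "-0.06 0.22 0.01 0 0 1 1" --pt "-0.07 0.25 0.01 0 0 1 1" --pt "-0.07 0.25 0.01 0 0 1 1"

```text
t: 26.55
tool_pos: [0.5328, 0.184, 0.2493]
orientation: [-2.975, -1.007, -0.01]
force: [0.9, 0.6, -1.9]
opening: 0.0176
```

arm_command --pt "-0.005 0.02 0 0 0 0.2 1" --pt "-0.01 0.04 0 0 0 0.4 1" --pt "-0.015 0.06 0 0 0 0.6 1" --pt "-0.015 0.06 0 0 0 0.8 1" --pt "-0.015 0.06 0 0 0 1 1" --pt "-0.015 0.06 0 0 0 1 1" --pt "-0.015 0.06 0 0 0 1 1"

```text
t: 27.13
tool_pos: [0.5205, 0.2315, 0.2483]
orientation: [-2.617, -1.734, -0.006]
force: [0.1, 0.4, -1.7]
opening: 0.0176
```

```bash
python3 - <<'E'
from h import *
s=robot.read_state();t=s["tool_pos"];o=s["orientation"];print(s["tool_pos"],s["opening"],s["force"],o)
ya=np.degrees(2*np.arctan2(o[1],o[0]))-90;print(ya,(-12-ya)/30)
R=cv2.Rodrigues(o)[0]; print(R[:,2])
print((np.array([.523,.233])-t[:2])/.8)
E
```

```text
[0.52051049 0.23148425 0.24825278] 0.017563308626858964 [ 0.13758624  0.42263726 -1.65360929] [-2.61678552 -1.7341554  -0.00617593]
-382.93477330208884 12.36449244340296
[ 0.00198649  0.00412511 -0.99998952]
[0.00311189 0.00189469]
```

arm_command --pt "0.003 0.002 -0.02 0 0 0.2 1" --pt "0.003 0.002 -0.04 0 0 0.363 1" --pt "0.003 0.002 -0.06 0 0 0.363 1" --pt "0.003 0.002 -0.08 0 0 0.363 1" --pt "0.003 0.002 -0.1 0 0 0.363 1" --pt "0.003 0.002 -0.112 0 0 0.363 1" --pt "0.003 0.002 -0.112 0 0 0.363 1" --pt "0.003 0.002 -0.112 0 0 0.363 1" --pt "0.003 0.002 -0.112 0 0 0.363 1"

```text
t: 27.88
tool_pos: [0.5235, 0.2331, 0.1597]
orientation: [-2.442, -1.973, -0.008]
force: [0.1, 0.2, -1.4]
opening: 0.0177
```

```bash
python3 - <<'E'
from h import *
s=robot.read_state();t=s["tool_pos"];o=s["orientation"];print(s["tool_pos"],s["opening"],s["force"],o)
R=cv2.Rodrigues(o)[0]; print(R[:,1:])
th=np.radians(np.arange(0,361,3))
C=(.5225,.2305); L=t[:2]+np.array([-.0006,-.0027])
for n,(x,y,w,h) in {"side":(195,200,120,100),"top":(130,150,130,100)}.items():
    c=cam(n); k=6
    cv2.imwrite(f"pics/p_{n}14.png",c["frame"][:,:,::-1])
    f=cv2.resize(c["frame"][y:y+h,x:x+w,::-1],None,fx=k,fy=k,interpolation=cv2.INTER_CUBIC)
    cv2.imwrite(f"pics/raw14_{n}.png",f)
    for xy,r,z,col in((C,.087,.107,(0,255,0)),(C,.112,.006,(255,0,0)),(L,.066,t[2]-.043+.014,(0,0,255))):
        p=(proj(c,np.c_[xy[0]+r*np.cos(th),xy[1]+r*np.sin(th),0*th+z])-[x,y]+.5)*k-.5
        cv2.polylines(f,[np.round(p*8).astype(int)],False,col,1,cv2.LINE_AA,3)
    cv2.imwrite(f"pics/ov14_{n}.png",f)
E
```

```text
[0.52351816 0.23314384 0.15971531] 0.017691715151953624 [ 0.0650305   0.24295414 -1.42604326] [-2.44201235 -1.9727621  -0.00770289]
[[ 0.97765536  0.00238359]
 [-0.21021007  0.00485863]
 [ 0.00130901 -0.99998536]]
```

View pics/ov14_side.png

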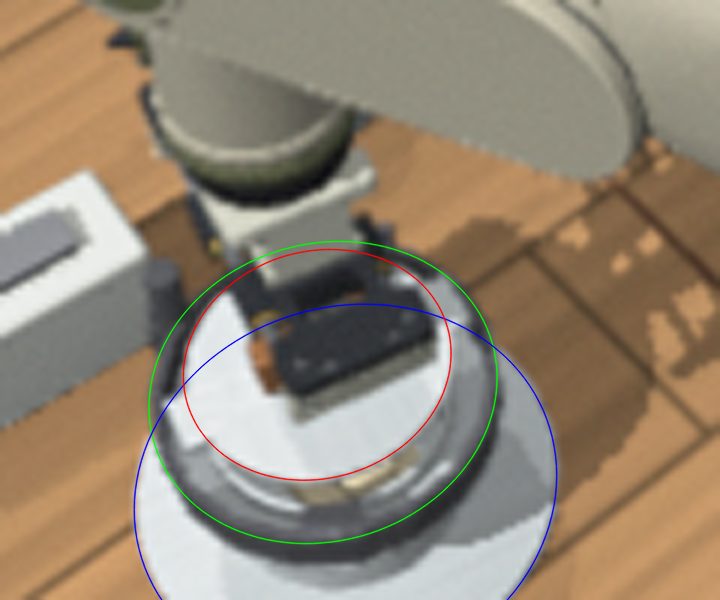

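View pics/ov14_top.png

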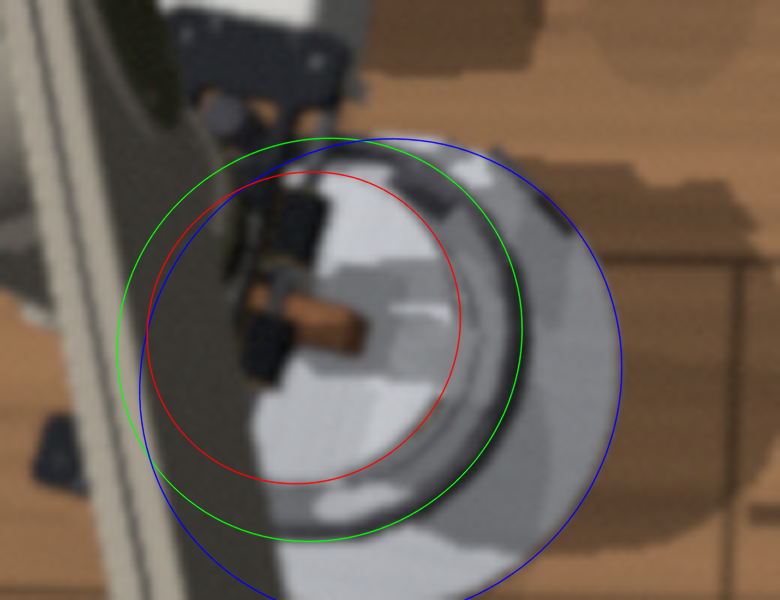

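The projected lid edge (red) matches the picture in both views, and the ears point along the tub's y axis. I'll lower it slowly and watch the force.

arm_command --pt "-0.0005 0 -0.01 0 0 0 1" --pt "-0.0005 0 -0.02 0 0 0 1" --pt "-0.0005 0 -0.028 0 0 0 1" --pt "-0.0005 0 -0.033 0 0 0 1" --pt "-0.0005 0 -0.033 0 0 0 1"

```text
t: 28.4
tool_pos: [0.5227, 0.2329, 0.132]
orientation: [-2.441, -1.973, -0.006]
force: [-0.0, -0.6, -1.3]
opening: 0.0179
```

```bash
python3 - <<'E'
from h import *
s=robot.read_state();print(s["tool_pos"],s["opening"],s["force"],s["wrist_torque"])
E
```

```text
[0.52267438 0.23289995 0.13201669] 0.017892927924656264 [-0.03255597 -0.58109655 -1.32232845] [-0.17902431 -0.22010179 -0.02184027]
```

arm_command --pt "0 0 -0.003 0 0 0 1" --pt "0 0 -0.005 0 0 0 1" --pt "0 0 -0.006 0 0 0 1" --pt "0 0 -0.006 0 0 0 1"

```text
t: 28.73
tool_pos: [0.5227, 0.2329, 0.1274]
orientation: [-2.441, -1.973, -0.006]
force: [0.1, 1.1, -1.7]
opening: 0.0179
```

```bash
python3 - <<'E'
from h import *
s=robot.read_state();print(s["tool_pos"],s["opening"],s["force"],s["wrist_torque"])
E
```

```text
[0.52269431 0.23293022 0.12735797] 0.017918533045731756 [ 0.09753032  1.12775617 -1.68229698] [-0.02700337 -0.04133614 -0.04988283]
```

Inside the mouth without resistance. A little further, until it bears on the rim.

arm_command --pt "0 0 -0.0015 0 0 0 1" --pt "0 0 -0.003 0 0 0 1" --pt "0 0 -0.003 0 0 0 1"

```text
t: 28.98
tool_pos: [0.5229, 0.2331, 0.127]
orientation: [-2.441, -1.974, -0.007]
force: [-8.1, -3.3, 12.7]
opening: 0.0183
```

```bash
python3 - <<'E'
from h import *
s=robot.read_state();print(s["tool_pos"],s["opening"],s["force"],s["wrist_torque"])
E
```

```text
[0.52288383 0.23305623 0.12698384] 0.01830988607456304 [-8.12024666 -3.31993402 12.69716077] [-0.43341665  1.0997395   0.00210884]
```

It bears on the rim at the expected height (TCP 127 mm, so the lid origin is at 84 mm). Release and rise.

arm_command --pt "0 0 0.001 0 0 0 0.6" --pt "0 0 0.001 0 0 0 0.6" --pt "0 0 0.001 0 0 0 0.6" --pt "0 0 0.001 0 0 0 0.6" --pt "0 0 0.03 0 0 0 0.6" --pt "0 0 0.07 0 0 0 0.6" --pt "0 0 0.12 0 0 0 0.5" --pt "0 0 0.15 0 0 0 0.4" --pt "-0.05 -0.3 0.15 0 0 0 0.4" --pt "-0.1 -0.4 0.15 0 0 0 0.4" --pt "-0.1 -0.4 0.15 0 0 0 0.4" --pt "-0.1 -0.4 0.15 0 0 0 0.4"

```text
t: 29.98
tool_pos: [0.4836, 0.0698, 0.2469]
orientation: [-2.44, -1.975, -0.007]
force: [0.5, -0.4, 0.8]
opening: 0.0556
```

arm_command --pt "-0.1 -0.3 0 0 0 0 0.4" --pt "-0.1 -0.3 0 0 0 0 0.4" --pt "-0.1 -0.3 0 0 0 0 0.4" --pt "-0.1 -0.3 0 0 0 0 0.4" --pt "-0.1 -0.3 0 0 0 0 0.4"

```text
t: 30.4
tool_pos: [0.4171, -0.1281, 0.2468]
orientation: [-2.44, -1.976, -0.008]
force: [1.0, 0.1, -0.2]
opening: 0.0555
```

```bash
python3 - <<'E'
from h import *
s=robot.read_state();t=s["tool_pos"];o=s["orientation"];print(s["tool_pos"],s["opening"],s["force"],o)
th=np.radians(np.arange(0,361,3)); C=(.5225,.2305)
for n,(x,y,w,h) in {"side":(195,200,120,100),"top":(130,150,130,100)}.items():
    c=cam(n); k=6
    cv2.imwrite(f"pics/p15_{n}.png",c["frame"][:,:,::-1])
    f=cv2.resize(c["frame"][y:y+h,x:x+w,::-1],None,fx=k,fy=k,interpolation=cv2.INTER_CUBIC)
    cv2.imwrite(f"pics/raw15_{n}.png",f)
E
```

```text
[ 0.41713762 -0.12806545  0.24680537] 0.055547634914418484 [ 1.04206879  0.05517024 -0.16319742] [-2.44032824 -1.97590295 -0.00751433]
```

View pics/raw15_side.png

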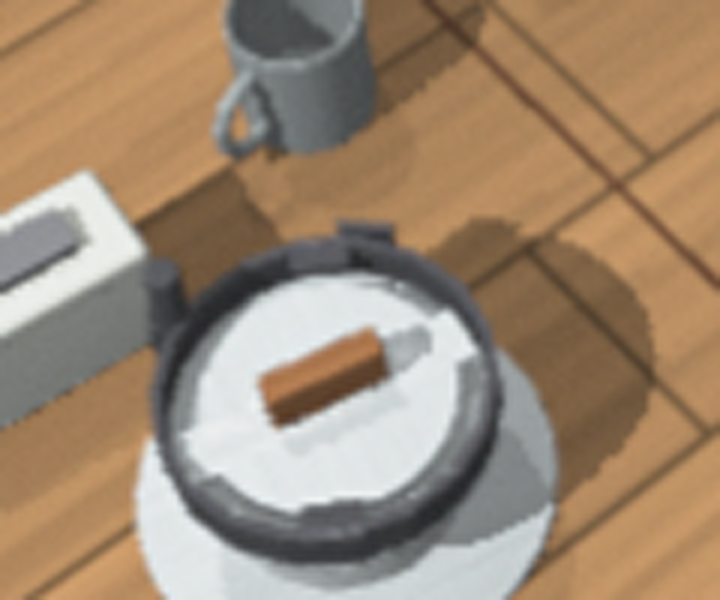

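View pics/raw15_top.png

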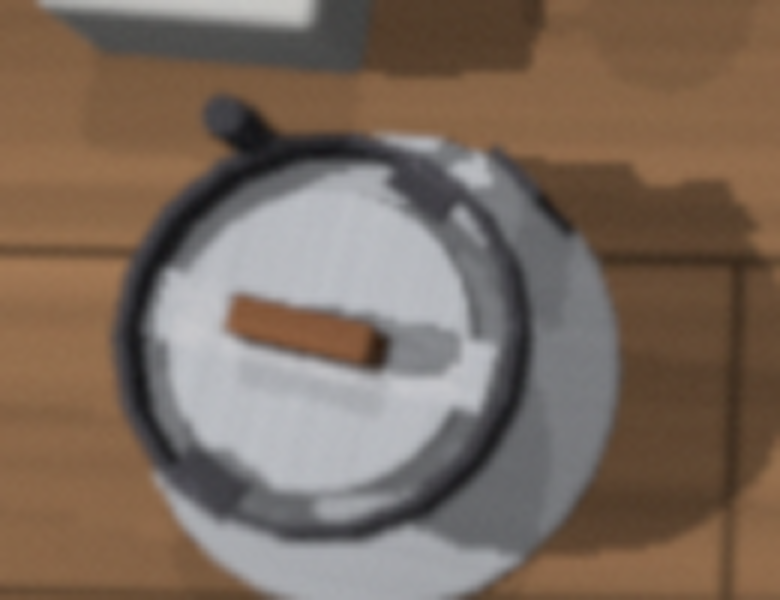

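Lid is seated flat, ears at about (159,201) and (209,212). Check the ear angle against where the claws will end.

```bash
python3 - <<'E'
from h import *
c=cam("top")
P=lambda x,y,z:ray(c,(130+(x+.5)/6-.5,150+(y+.5)/6-.5),z)[:2]
def an(a,b): d=a-b; return np.degrees(np.arctan2(d[1],d[0])).round(1), ((a+b)/2).round(4), np.linalg.norm(d).round(4)
print("ears",an(P(168,303,.098),P(478,376,.098)))
print("handle",an(P(230,312,.130),P(370,343,.130)))
print("claws now",an(P(208,486,.107),P(424,192,.107)),"locked: minus 68.8")
p=P(224,112,.145); print("post",p, np.degrees(np.arctan2(p[1]-.2305,p[0]-.5225)))
E
```

```text
ears (np.float64(77.7), array([0.5229, 0.2315]), np.float64(0.1397))
handle (np.float64(78.5), array([0.5223, 0.2319]), np.float64(0.0613))
claws now (np.float64(146.7), array([0.522 , 0.2312]), np.float64(0.1533)) locked: minus 68.8
post [0.61063978 0.26604207] 21.96159159744521
```

Locked claw direction 77.9° vs ears 77.7°, and lid centre about 1 mm from the tub's. Now to the post, turning the jaws toward the tangent.

arm_command --pt "0.238 0.492 0 0 0 1 0.4" --pt "0.238 0.492 0 0 0 1 0.4" --pt "0.238 0.492 0 0 0 1 0.4" --pt "0.238 0.492 0 0 0 1 0.4" --pt "0.238 0.492 0 0 0 1 0.4" --pt "0.238 0.492 0 0 0 1 0.4" --grip_force 25

```text
t: 31.05
tool_pos: [0.5275, 0.1024, 0.2466]
orientation: [-1.849, -2.536, -0.006]
force: [0.0, -1.1, 0.4]
opening: 0.0557
```

arm_command --pt "0.12 0.25 0 0 0 1 0.4" --pt "0.12 0.25 0 0 0 1 0.4" --pt "0.12 0.25 0 0 0 1 0.4" --pt "0.12 0.25 0 0 0 1 0.4" --pt "0.12 0.25 0 0 0 1 0.4" --pt "0.12 0.25 0 0 0 1 0.4"

```text
t: 31.55
tool_pos: [0.6228, 0.3092, 0.2447]
orientation: [-1.118, -2.93, -0.006]
force: [0.3, 0.4, 0.5]
opening: 0.0559
```

arm_command --pt "0 0 0 0 0 1 0.4" --pt "0 0 0 0 0 1 0.4" --pt "0 0 0 0 0 1 0.4" --pt "0 0 0 0 0 1 0.4" --pt "0 0 0 0 0 1 0.4" --pt "0 0 0 0 0 1 0.4"

```text
t: 32.05
tool_pos: [0.6218, 0.3113, 0.244]
orientation: [-0.316, -3.118, -0.003]
force: [0.1, 0.7, -0.1]
opening: 0.056
```

```bash
python3 - <<'E'
from h import *
s=robot.read_state();t=s["tool_pos"];o=s["orientation"];print(s["tool_pos"],s["opening"],s["force"],o,s["q"])
R=cv2.Rodrigues(o)[0]; print("jaw",np.degrees(np.arctan2(R[1,1],R[0,1])),R[:,2])
print((np.array([.6076,.2657])-t[:2])/.8,(.13-t[2])/.8)
E
```

```text
[0.62177614 0.311282   0.24399474] 0.05597209601965329 [ 0.10674171  0.69453856 -0.08136393] [-0.31566358 -3.11794463 -0.00325976] [ 0.38761941  0.39279056  1.16545684  0.00545538  1.58917513 -0.98129829]
jaw 78.43774807234887 [-0.00745921  0.00284611 -0.99996813]
[-0.01772017 -0.0569775 ] -0.14249342476847413
```

arm_command --pt "-0.018 -0.057 0 0 0 0.3 0.4" --pt "-0.018 -0.057 0 0 0 0.67 0.4" --pt "-0.018 -0.057 -0.02 0 0 0.67 0.4" --pt "-0.018 -0.057 -0.04 0 0 0.67 0.4" --pt "-0.018 -0.057 -0.06 0 0 0.67 0.4" --pt "-0.018 -0.057 -0.07 0 0 0.67 0.4" --pt "-0.018 -0.057 -0.07 0 0 0.67 0.4"

```text
t: 32.63
tool_pos: [0.6055, 0.2662, 0.1849]
orientation: [0.233, -3.12, 0.0]
force: [-0.5, 0.6, -0.3]
opening: 0.0555
```

```bash
python3 - <<'E'
from h import *
s=robot.read_state();t=s["tool_pos"];o=s["orientation"];print(s["tool_pos"],s["opening"],s["force"],o,s["q"])
R=cv2.Rodrigues(o)[0]; print("jaw",np.degrees(np.arctan2(R[1,1],R[0,1])),R[:,2])
print((np.array([.6076,.2657])-t[:2])/.8,(.13-t[2])/.8)
c=cam("side"); f=c["frame"][:,:,::-1]
cv2.imwrite(f"pics/s16.png",cv2.resize(f[180:330,180:380],(800,600),interpolation=cv2.INTER_CUBIC))
E
```

```text
[0.60552799 0.26621164 0.18490632] 0.05552535943886141 [-0.53123841  0.60900724 -0.26631217] [ 2.32503101e-01 -3.12038967e+00  4.48991767e-04] [ 0.33510258  0.3323645   1.34785489  0.00297264  1.47357638 -1.38474732]
jaw 98.52234127597204 [-0.01249658 -0.0012189  -0.99992117]
[ 0.00259001 -0.00063955] -0.06863290318064592
```

View pics/s16.png

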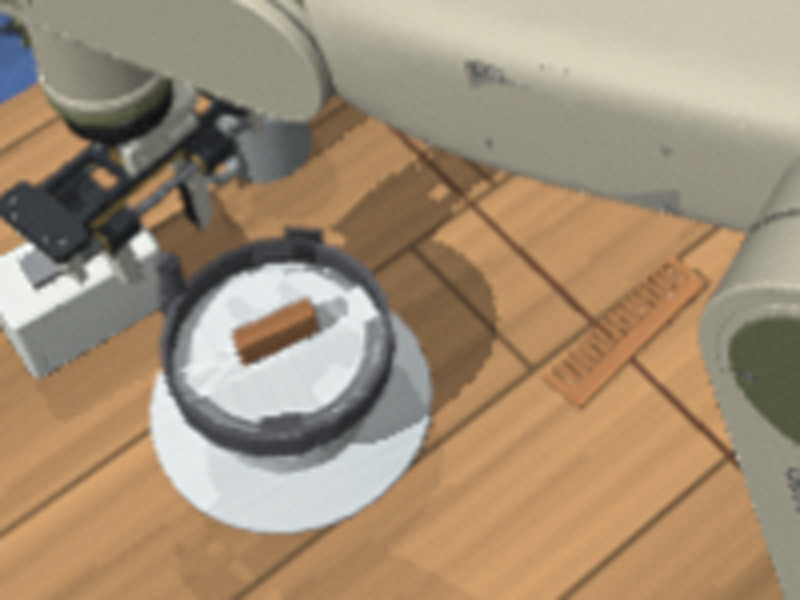

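arm_command --pt "0.0025 0 -0.03 0 0 0 0.4" --pt "0.0025 0 -0.055 0 0 0 0.4" --pt "0.0025 0 -0.066 0 0 0 0.4" --pt "0.0025 0 -0.066 0 0 0 0.6" --pt "0.0025 0 -0.066 0 0 0 1" --pt "0.0025 0 -0.066 0 0 0 1" --pt "0.0025 0 -0.066 0 0 0 1" --pt "0.0025 0 -0.066 0 0 0 1" --pt "0.0025 0 -0.066 0 0 0 1" --pt "0.0025 0 -0.066 0 0 0 1" --pt "0.0025 0 -0.066 0 0 0 1"

```text
t: 33.6
tool_pos: [0.6088, 0.2664, 0.1349]
orientation: [0.233, -3.124, -0.001]
force: [0.1, 0.4, 4.4]
opening: 0.0186
```

```bash
python3 - <<'E'
from h import *
s=robot.read_state();t=s["tool_pos"];o=s["orientation"];print(s["tool_pos"],s["opening"],s["force"],o)
c=np.array([.5225,.2308]); p=t[:2]; a0=np.arctan2(*(p-c)[::-1]); print(np.degrees(a0),np.hypot(*(p-c)))
a0=np.radians(22.3)
P=lambda a:c+.092*np.array([np.cos(a),np.sin(a)])
off=p-P(a0); print(off)
for d in range(0,73,6): print(d,((P(a0-np.radians(d))+off*(1-d/70)-p)/.8).round(4))
E
```

```text
[0.60880103 0.26640225 0.13487913] 0.018621344133192684 [0.05711594 0.37840868 4.44396222] [ 2.32868732e-01 -3.12378899e+00 -7.87758737e-04]
22.41789263444219 0.09335623939116518
[0.00118173 0.00069228]
0 [0. 0.]
6 [ 0.0039 -0.0114]
12 [ 0.0065 -0.0232]
18 [ 0.0079 -0.0352]
24 [ 0.008  -0.0473]
30 [ 0.0069 -0.0594]
36 [ 0.0046 -0.0713]
42 [ 0.001  -0.0829]
48 [-0.0038 -0.0941]
54 [-0.0097 -0.1047]
60 [-0.0167 -0.1147]
66 [-0.0247 -0.1239]
72 [-0.0335 -0.1322]
```

Post gripped. Now turn clockwise along the arc.

arm_command --pt "0.0026 -0.0076 0 0 0 -0.05 1" --pt "0.0039 -0.0114 0 0 0 -0.1 1" --pt "0.0065 -0.0232 0 0 0 -0.2 1" --pt "0.0074 -0.0292 0 0 0 -0.3 1" --pt "0.0079 -0.0352 0 0 0 -0.4 1" --pt "0.008 -0.0412 0 0 0 -0.5 1" --pt "0.008 -0.0473 0 0 0 -0.6 1" --pt "0.0075 -0.0533 0 0 0 -0.7 1" --pt "0.0069 -0.0594 0 0 0 -0.8 1" --pt "0.0046 -0.0713 0 0 0 -0.9 1" --pt "0.001 -0.0829 0 0 0 -1 1" --pt "0.001 -0.0829 0 0 0 -1 1"

```text
t: 34.6
tool_pos: [0.6112, 0.1979, 0.1349]
orientation: [-0.595, -3.079, -0.004]
force: [9.6, -1.8, -4.6]
opening: 0.0186
```

```bash
python3 - <<'E'
from h import *
s=robot.read_state();t=s["tool_pos"];o=s["orientation"];print(s["tool_pos"],s["opening"],s["force"],o)
c=np.array([.5225,.2308]); p=t[:2]; a0=np.arctan2(*(p-c)[::-1]); print(np.degrees(a0),np.hypot(*(p-c)))
for a in [-24,-28,-32,-36,-40,-43,-46.5]: print(a,((c+.092*np.array([np.cos(np.radians(a)),np.sin(np.radians(a))])-p)/.8).round(4))
E
```

```text
[0.61118302 0.19790709 0.13493572] 0.018589781013492047 [ 9.60451282 -1.84798027 -4.55301688] [-0.59454565 -3.07942802 -0.00416375]
-20.35003322252775 0.09458658217671692
-24 [-0.0058 -0.0057]
-28 [-0.0093 -0.0129]
-32 [-0.0133 -0.0198]
-36 [-0.0178 -0.0265]
-40 [-0.0228 -0.0328]
-43 [-0.0267 -0.0373]
-46.5 [-0.0317 -0.0423]
```

arm_command --pt "-0.002 -0.003 0 0 0 -0.1 1" --pt "-0.0045 -0.006 0 0 0 -0.2 1" --pt "-0.008 -0.013 0 0 0 -0.35 1" --pt "-0.012 -0.02 0 0 0 -0.5 1" --pt "-0.0165 -0.0267 0 0 0 -0.6 1" --pt "-0.0215 -0.033 0 0 0 -0.7 1" --pt "-0.0255 -0.0375 0 0 0 -0.8 1" --pt "-0.0305 -0.0425 0 0 0 -0.8 1" --pt "-0.0305 -0.0425 0 0 0 -0.8 1"

```text
t: 35.35
tool_pos: [0.5872, 0.1623, 0.1349]
orientation: [-1.226, -2.889, -0.005]
force: [3.6, -2.2, -2.2]
opening: 0.0183
```

```bash
python3 - <<'E'
from h import *
s=robot.read_state();t=s["tool_pos"];o=s["orientation"];print(s["tool_pos"],s["opening"],s["force"],o)
c=np.array([.5225,.2308]); p=t[:2]; a0=np.arctan2(*(p-c)[::-1]); print(np.degrees(a0),np.hypot(*(p-c)))
R=cv2.Rodrigues(o)[0]; print("jaw",np.degrees(np.arctan2(R[1,1],R[0,1])))
c=cam("side"); f=c["frame"][:,:,::-1]
cv2.imwrite(f"pics/s17.png",cv2.resize(f[180:330,180:380],(800,600),interpolation=cv2.INTER_CUBIC))
E
```

```text
[0.58719064 0.16230087 0.13489608] 0.01827699089779683 [ 3.62973535 -2.20311054 -2.18454064] [-1.22575458 -2.88928879 -0.00507261]
-46.63789606752408 0.0942178827733462
jaw 44.02250303307175
```

View pics/s17.png

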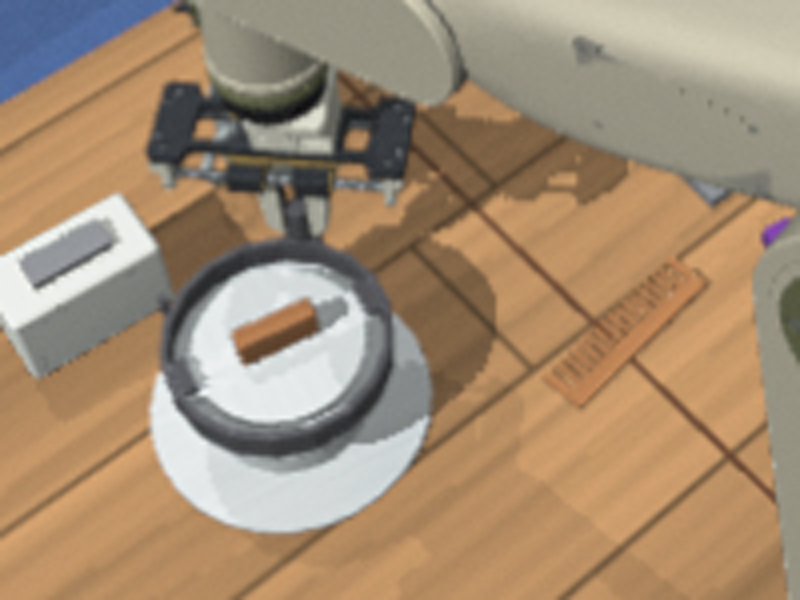

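The claws cover both ears and the turn is 69° (1.20 rad). Release, back away and check.

arm_command --pt "0 0 0 0 0 0 0.6" --pt "0 0 0 0 0 0 0.6" --pt "0 0 0 0 0 0 0.6" --pt "0 0 0 0 0 0 0.5" --pt "0 0 0.03 0 0 0 0.5" --pt "0 0 0.07 0 0 0 0.5" --pt "0 0 0.12 0 0 0 0.5" --pt "0 0 0.15 0 0 0 0.5" --pt "-0.1 -0.4 0.15 0 0 0 0.5" --pt "-0.1 -0.4 0.15 0 0 0 0.5" --pt "-0.1 -0.4 0.15 0 0 0 0.5" --pt "-0.1 -0.4 0.15 0 0 0 0.5"

```text
t: 36.4
tool_pos: [0.5461, -0.0003, 0.2551]
orientation: [-1.223, -2.891, -0.005]
force: [0.9, -0.3, 0.5]
opening: 0.0465
```

arm_command --pt "-0.12 -0.3 0 0 0 0 0.5" --pt "-0.12 -0.3 0 0 0 0 0.5" --pt "-0.12 -0.3 0 0 0 0 0.5" --pt "-0.12 -0.3 0 0 0 0 0.5" --pt "-0.12 -0.3 0 0 0 0 0.5" --pt "-0.12 -0.3 0 0 0 0 0.5" --pt "-0.12 -0.3 0 0 0 0 0.5" --pt "-0.12 -0.3 0 0 0 0 0.5"

```text
t: 37.07
tool_pos: [0.4489, -0.2427, 0.2551]
orientation: [-1.229, -2.888, -0.004]
force: [-0.4, -0.5, -0.1]
opening: 0.0464
```

```bash
python3 - <<'E'
from h import *
s=robot.read_state();print(s["tool_pos"],s["opening"],s["force"],s["t"])
for n,(x,y,w,h) in {"side":(195,200,120,100),"top":(130,150,130,100)}.items():
    c=cam(n); k=6
    cv2.imwrite(f"pics/p18_{n}.png",c["frame"][:,:,::-1])
    cv2.imwrite(f"pics/raw18_{n}.png",cv2.resize(c["frame"][y:y+h,x:x+w,::-1],None,fx=k,fy=k,interpolation=cv2.INTER_CUBIC))
E
```

```text
[ 0.44893307 -0.24265502  0.25510944] 0.04641876352438093 [-0.43331896 -0.51133554 -0.06437618] 37.0667
```

View pics/raw18_side.png

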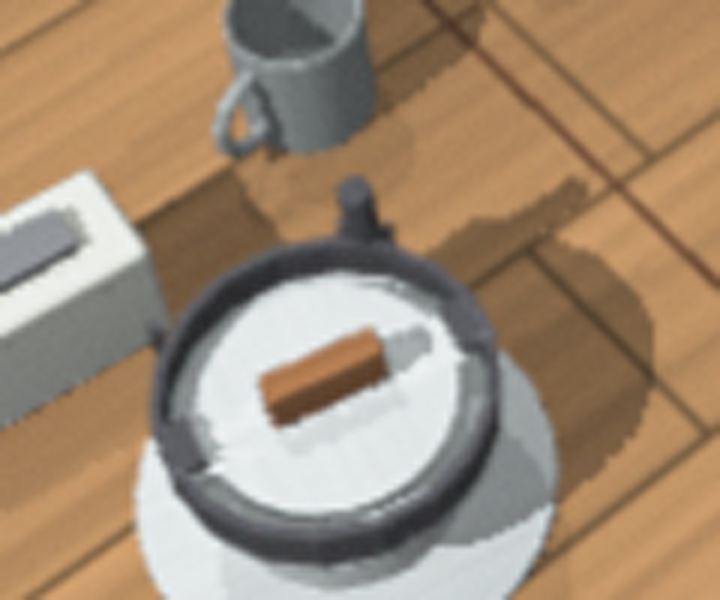

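View pics/raw18_top.png

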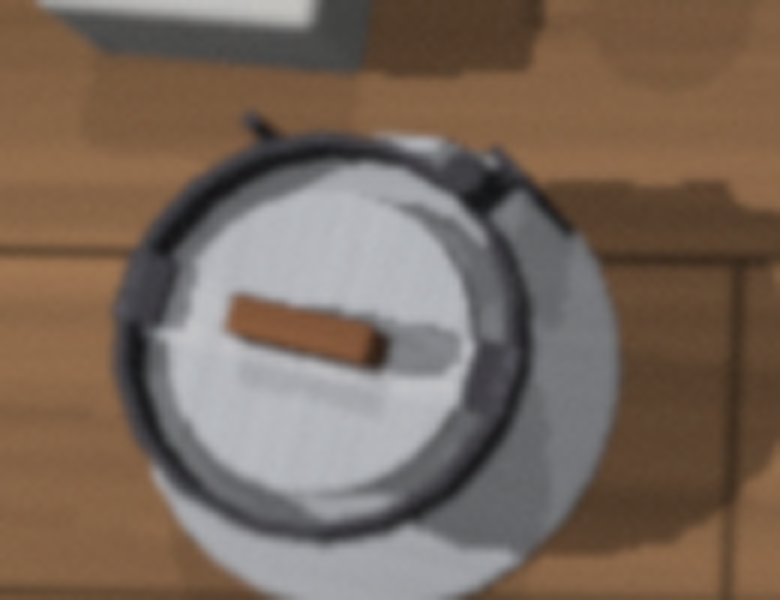

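View pics/p18_top.png

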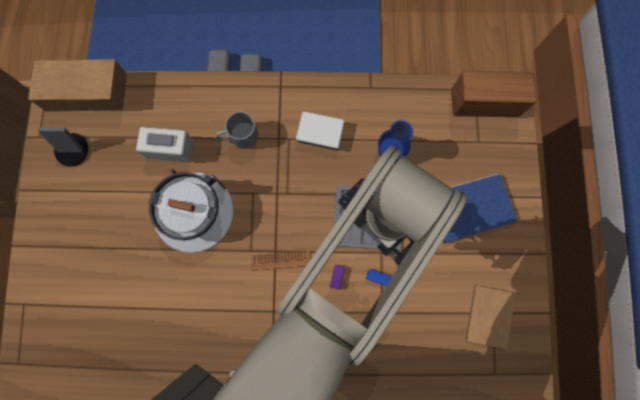

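```bash
python3 - <<'E'
from h import *
c=cam("top")
P=lambda x,y,z:ray(c,(130+(x+.5)/6-.5,150+(y+.5)/6-.5),z)[:2]
def an(a,b): d=a-b; return np.degrees(np.arctan2(d[1],d[0])).round(1), ((a+b)/2).round(4)
a=an(P(147,288,.107),P(490,376,.107)); print("claws",a,"turned rad",np.radians(146.7-a[0]))
print("handle",an(P(230,312,.130),P(370,343,.130)))
p=P(468,170,.145); b=np.degrees(np.arctan2(p[1]-.2308,p[0]-.5225)); print("post",p,b,"q by post",np.radians(22.0-b))
E
```

```text
claws (np.float64(76.6), array([0.5246, 0.2311])) turned rad 1.2234758056480248
handle (np.float64(78.5), array([0.5223, 0.2319]))
post [0.58702516 0.16148421] -47.049941494690664 q by post 1.205148827391807
```

```bash
python3 - <<'E'
from plant import ticket, robot
print(ticket.close_job(), robot.read_state()["t"])
E
```

```text
the job is handed in; nothing more can be done
the job is handed in; nothing more can be done
```

The soap is put away and the job is handed in, at about 37 s of the 210 s allowed; the hand-in gave no verdict. I turned the ring to its open stop and moved the three cream bars, the only ones in the tray, into the tub. I then set the lid on the rim and turned the ring to the locked mark.

My last checks, all from camera images and arm readings:
- **Ring:** it reads about 1.21–1.22 rad (post 1.205, claws 1.22), inside the 1.08–1.32 range.
- **Lid:** it bore on the rim at the expected height. It looks level, its centre is about 1 mm from the tub's, and its ears are about 2° from the claws that cover them.
- **Bars:** before the lid went on, two lay flat and one on top of them, all below the rim.
- **Bystanders:** the alarm, vase, comb, mug, soap dish and book look where they were at the start. The blue and purple look-alikes were not touched.
- **Gripper:** it was clear of everything.

One check disagreed: the automatic edge fit for the tub's centre differed by several millimetres between the two views, and by more for one ring edge. I placed the lid from overlays and hand-picked points instead, and it went in without resistance.

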